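# Load the indexing fixture and hold its plunger out

### The job

Take the steel pin blank out of the wooden stand and drop it end-down into the empty pocket of the indexing fixture, until its collar sits on the carriage, and let go of it; leave the index plunger and the two blanks already loaded as they are meanwhile. Then grip the knurled knob of the sprung index plunger, pull it straight up to its stop so that its nose is clear of the seat hole, and finish while still holding it there, with all three blanks still seated.

Things in the scene. Friction and masses are not known exactly. Their poses are not given: they have to be found in the camera images.
- blank: steel pin blank, upright, 72 mm tall: shank 12 mm dia x 28 with tapered foot (last 8 mm, to 6 mm), collar 24 mm dia x 6, round grip 14 mm dia x 38 on top. Origin: centre of the foot, z up its axis. About 90 g. The one to load; starts loose in a hole of the wooden stand, collar on the stand's top, foot at z = 6 mm.
- stand: fixed wooden block, 60 (x) x 80 (y) x 34 mm high, with two vertical blind holes of 14 mm diameter at its own y = -18 mm (the blank stands there) and y = +20 mm (empty, not used). Origin: centre of its underside. It stands near the front edge of the bench; a machine vice (70 mm high) stands behind it, at larger x.
- fixture: fixed indexing fixture: grey base 90 (x) x 224 (y) x 42 mm; steel carriage 48 x 208 mm, top face z = 75 mm, with three pockets in a row at own y = -76, -31, +14 mm (14 mm dia, 30 deep); at y = +78 mm a dark bridge 74 x 34 mm, top z = 99 mm carries the plunger. Origin: centre of underside. Only the plunger moves. A heap of scrap up to 165 mm high lies behind it (x above 0.525 m).
- empty_pocket (a point): centre of the mouth of the one pocket with no blank in it (it may be any of the three), on the carriage's top face at z = 75 mm. A blank fully home here has its foot 28 mm below this point (z = 47 mm) and its collar on the carriage.
- loaded_1: steel pin blank, upright, 72 mm tall: shank 12 mm dia x 28 with tapered foot (last 8 mm, to 6 mm), collar 24 mm dia x 6, round grip 14 mm dia x 38 on top. Origin: centre of the foot, z up its axis. About 90 g. Already in a pocket of the carriage, foot at z = 47 mm; stays there.
- loaded_2: steel pin blank, upright, 72 mm tall: shank 12 mm dia x 28 with tapered foot (last 8 mm, to 6 mm), collar 24 mm dia x 6, round grip 14 mm dia x 38 on top. Origin: centre of the foot, z up its axis. About 90 g. Already in a pocket of the carriage, foot at z = 47 mm; stays there.
- plunger_knob: dark knurled round knob on the index plunger, 26 mm dia, 24 mm high, axis vertical, at the fixture's own (0, +78 mm). Origin: centre of its underside, z = 116 mm when home (top z = 140 mm); below it a bush 22 mm wide with top z = 104 mm, and the bridge, top z = 99 mm. It rises straight up with the plunger.
- index_plunger (a joint): travel of the plunger straight up in m: 0 = home, nose in the seat hole; 0.018 = against its top stop. A spring pushes it down with about 6 N at home and 11.4 N at the stop (300 N/m); let go, it springs home.
- plunger_nose (a point): lower end of the plunger, 8 mm below the carriage's top face when home, 10 mm above it at the stop.
- seat_hole (a point): mouth of the plunger's seat hole on the carriage's top face, z = 75 mm, straight below the knob.

How it is judged:
On the way, in this order (a step that is already met when the one before it is completed fails the run):
1. the blank is fully home in the empty pocket, upright and let go, the plunger still home (horizontal distance between blank and empty_pocket below 0.004 m and height (world z) of blank below 0.051 m and angle between blank's own z axis and vertical below 0.12 rad and contact force between the fingers and blank below 0.2 N and value of joint index_plunger below 0.003 m), for 0.2 s.
2. the plunger is pulled up to its stop by the fingers (value of joint index_plunger above 0.0155 m and contact force between the fingers and plunger_knob above 2 N), for 0.5 s.
At the end, for the whole second after the job is handed in: Fingers hold the knob (over 2 N), plunger up at least 15.5 of its 18 mm, nose 5 mm or more above the seat hole; the blank stands released in the empty pocket, within 4 mm of its centre and of fully home, tilted under 0.12 rad; the other two blanks are home within 4 mm (all of step 2 and horizontal distance between blank and empty_pocket below 0.004 m and height (world z) of each of blank, loaded_1, loaded_2 below 0.051 m and angle between blank's own z axis and vertical below 0.12 rad and contact force between the fingers and blank below 0.2 N and z of plunger_nose in the frame of seat_hole above 0.005 m); the arm keeps its last pose, push and grip.
It fails at once if the plunger is pulled more than 5 mm while the blank is not home in the pocket (value of joint index_plunger above 0.005 m and not (horizontal distance between blank and empty_pocket below 0.006 m and height (world z) of blank below 0.055 m)).
It fails at once if a blank that was already loaded is shifted or lifted by more than 10 mm (distance of any of loaded_1, loaded_2 from where it was at the start of the episode above 0.01 m).
It also fails if it takes over 51 s, if anything falls off the work surface, if the arm or the gripper's body presses on something with over 40 N, if the wrist force passes 120 N, or if a joint passes its speed limit or range.

### The arm

A 6-joint arm with a two-finger parallel gripper is mounted at the origin on a cart in front of the work surface, level with it; the furniture and walls round the work are solid. World frame = base frame: x ahead of the robot, y to its left, z up, the work surface at z = 0. Lengths are in m, angles in rad, forces in N, time in s.
With the tool pointing down it reaches from about 0.275 to 0.725 m from the base axis. Payload 5.6 kg.
Tool frame: the origin (TCP) lies at the very end of the fingers, on their centre line; the grasp point (between the pads) lies 19 mm behind it; y points along the fingers, x is the direction in which the jaws open and shut, and the axes are right-handed (so a half turn about y gives the same grasp; the last joint's range is limited). The gripper opens to 85 mm and grips with 20 to 120 N. Pads are 22 mm wide; open, the fingers measure 114 mm over their backs; the gripper's body (76 mm by 85 mm) begins 54 mm behind the grasp point. The pads swing forward as they close: fully open they stand 13 mm farther back than shut.
Start: joints at [-0.871, 0.255, 0.108, 0, -1.424, -0.285], TCP at [0.222, -0.503, 0.207] pointing down, gripper open.
Joint ranges: [-2.95, 2.95], [-1.21, 1.97], [-1.09, 1.5], [-2.87, 1.71], [-2.94, -0.07], [-3.05, 3.05]. Speed limits (rad/s): [2.57, 2.57, 3.14, 3.14, 3.14, 3.14].

### API

Orientations are given as a unit quaternion [x, y, z, w].
In Python, from rig import status, vision, order gives the robot as it stands.
- The arm moves only by the tool play_rows, never from a script. Its argument "steps" is a list of rows, each a list of 7 numbers: the opening, from 0 (shut) to 1 (fully open), then the shift along the tool's x, y, z scaled (see below), then the turn, a rotation vector about the tool's x, y, z scaled (see below). A call has 1 to 12 rows; each row shifts and turns the pose as measured when the row begins, along the tool's axes as they then stand; what a row does not reach is not made up. The controller multiplies each number of a shift by 0.025 m and each number of a turn by 5 degrees. A row lasts 1/12 s, in which the tool goes at most 41.7 mm and 7.16 degrees, less where a joint would pass 70% of its speed; a pose out of reach is approached as far as the arm can. A call with a number of a shift or a turn outside -1 to 1 is refused whole. A call with a gripper value outside its range is refused whole. The fingers move at their own pace and stop on an object; "force" is the grip in N (left out, the last holds). Time passes only in rows, so rows that do not move let the fingers close. It gives the time, the measured TCP pose, the force and the opening at its end, in the units of the state.
- status.sense(): the state, without advancing time (a new reading comes with each control period).
- vision.grab_frame(name): name is "scene" or "top"; returns (picture, depth): 384x512x3 uint8, red, green, blue; 384x512 float32, m along the optical axis (not along the pixel's ray), 0 where there is no reading.
- vision.get_calibration(name): a dict with "fx", "fy", "cx", "cy" (pixels), "pose" (4x4, takes a point from camera to world coordinates). Camera axes: x right, y down, z forward; pixel columns grow to the right and rows downward; lengths in m; the calibration is good to about 2 mm. A picture is of the moment at which its call begins. get_calibration takes no time and is no camera call.
- order.sign_off(): hands the job in, once; it reports no verdict.
The state is a dict: "clock": time; "qpos": joint angles; "dq": joint speeds; "joint_efforts": joint torques, N m; "eef_pos": TCP position; "tcp_rot": TCP orientation; "contact_force": force on the tool from outside, world axes, zero at the start; "torque": the same for the moment, N m; "width": finger opening in m.
Only numpy, scipy, OpenCV 4.12 (cv2) and the standard library are available. Lean on these libraries where they do the work, as an engineer would, in place of code of your own. Each camera call takes 0.05 s, during which the arm holds its last target.

## Working session

There is one attempt and no reset: what is moved stays moved. The work goes in short steps, Python scripts to look and compute and a tool call to move; the robot and the scene stay as the last step left them, time stands still between calls to the robot, and variables do not carry over. Pictures are saved under pics/ and viewed, and the job is handed in when it is done.

Besides the shell and the picture viewer there is one more tool, called as name(argument=value, ...), one argument or row to a line, values as JSON. play_rows: Moves the arm, as the interface text tells. Its arguments: {"type":"object","properties":{"steps":{"type":"array","items":{"type":"array","items":{"type":"number","minimum":-1,"maximum":1}}},"force":{"type":"number"}},"required":["steps"]}

```bash
mkdir -p pics; ls; python3 - <<'E'
from rig import status, vision, order
import numpy as np, cv2
np.set_printoptions(precision=4,suppress=True)
print(status.sense())
for n in("scene","top"):
    im,d=vision.grab_frame(n); c=vision.get_calibration(n); print(n,c)
    cv2.imwrite(f"pics/{n}0.png",im[:,:,::-1]); np.savez(f"pics/{n}0.npz",im=im,d=d,**c)
E
```

```text
pics
{'clock': 0.0, 'qpos': array([-0.8714,  0.2557,  0.107 , -0.0005, -1.4239, -0.2846]), 'dq': array([ 0.0008, -0.0006,  0.0015, -0.0007, -0.0013, -0.0006]), 'joint_efforts': array([ -0.0006, -38.6631,  23.7947,   5.3656,  -0.0061,   0.    ]), 'eef_pos': array([ 0.2215, -0.5028,  0.2065]), 'tcp_rot': array([ 0.3858,  0.5926, -0.5919, -0.3869]), 'contact_force': array([0.1802, 0.1127, 0.7789]), 'torque': array([-0.0118, -0.0369,  0.0122]), 'width': 0.08572335787577874}
scene {'fx': 362.4274220615616, 'fy': 362.4274220615616, 'cx': 253.46927254622537, 'cy': 197.27596562912763, 'pose': array([[-0.7902, -0.411 ,  0.4546,  0.0629],
       [-0.6129,  0.5354, -0.5811,  0.6181],
       [-0.0046, -0.7378, -0.675 ,  0.6626],
       [ 0.    ,  0.    ,  0.    ,  1.    ]])}
top {'fx': 352.8925385860262, 'fy': 352.8925385860262, 'cx': 254.59315821656273, 'cy': 192.86016153370602, 'pose': array([[-0.0022, -0.9918,  0.128 ,  0.3467],
       [-1.    ,  0.0015, -0.0054,  0.1309],
       [ 0.0051, -0.128 , -0.9918,  0.9438],
       [ 0.    ,  0.    ,  0.    ,  1.    ]])}
```

View pics/scene0.png

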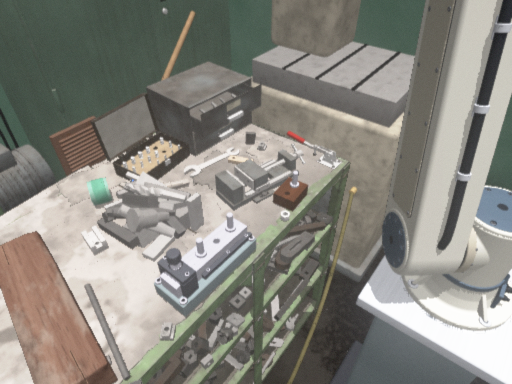

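View pics/top0.png

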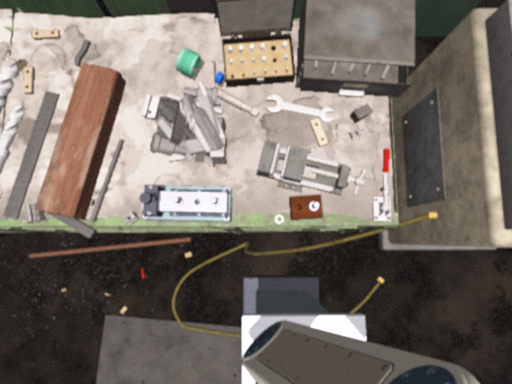

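```bash
python3 - <<'E'
import numpy as np, cv2
s=cv2.imread("pics/scene0.png");t=cv2.imread("pics/top0.png")
z=lambda a,r0,r1,c0,c1,k:cv2.resize(a[r0:r1,c0:c1],None,fx=k,fy=k,interpolation=cv2.INTER_CUBIC)
cv2.imwrite("pics/z1.png",z(s,205,315,145,265,5))
cv2.imwrite("pics/z2.png",z(t,175,230,130,240,7))
cv2.imwrite("pics/z3.png",np.hstack([z(s,160,220,260,320,6),z(t,180,240,275,335,6)]))
E
```

```text
(no output)
```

View pics/z1.png

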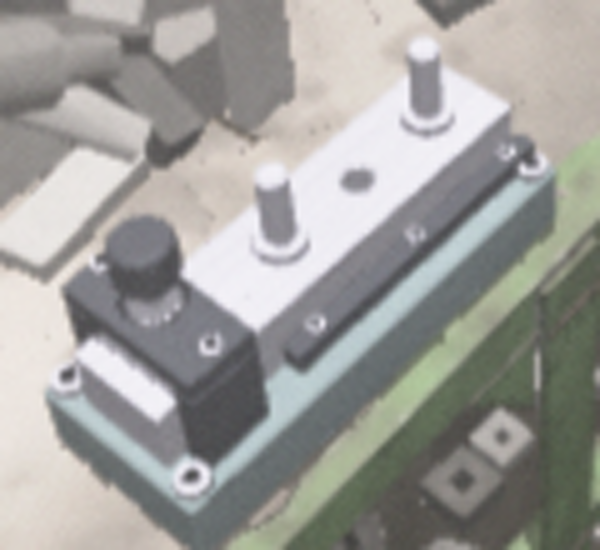

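View pics/z2.png

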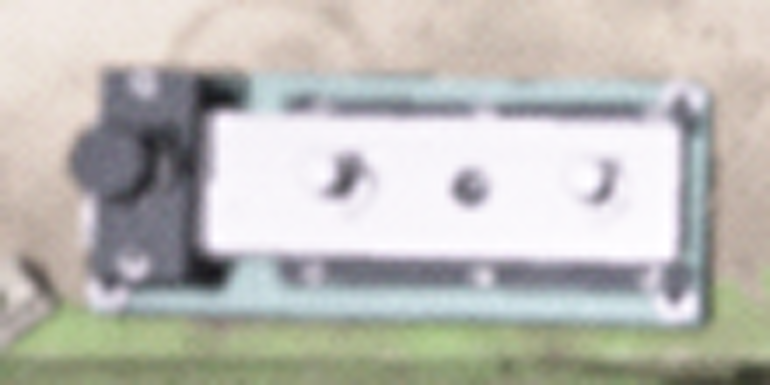

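View pics/z3.png

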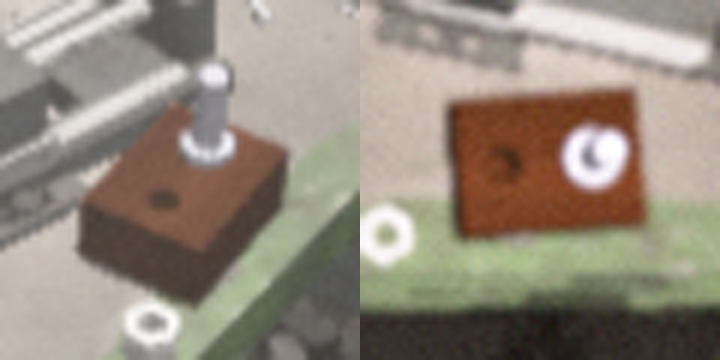

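```bash
cat > h.py <<'E'
import numpy as np, cv2
np.set_printoptions(precision=4,suppress=True)
def L(n): return np.load(f"pics/{n}.npz")
def ray(c,u,v):
    d=np.array([(u-c['cx'])/c['fx'],(v-c['cy'])/c['fy'],1.]); P=c['pose']
    return P[:3,3],P[:3,:3]@d
def plane(c,uv,z):
    o,d=ray(c,*uv); return o+d*(z-o[2])/d[2]
def tri(c1,a,c2,b):
    o1,d1=ray(c1,*a);o2,d2=ray(c2,*b)
    s=np.linalg.lstsq(np.c_[d1,-d2],o2-o1,rcond=None)[0]
    p,q=o1+s[0]*d1,o2+s[1]*d2
    return (p+q)/2,np.linalg.norm(p-q)
def proj(c,p):
    q=np.linalg.inv(c['pose'])@np.r_[p,1]; return np.array([c['fx']*q[0]/q[2]+c['cx'],c['fy']*q[1]/q[2]+c['cy']])
def src(x,k,o): return (x+.5)/k-.5+o
E
python3 - <<'E'
from h import *
S=L("scene0");T=L("top0")
def s1(x,y): return src(x,5,145),src(y,5,205)
def t2(x,y): return src(x,7,130),src(y,7,175)
pts={"pocket":(s1(357,180),t2(470,187)),"ldA_top":(s1(424,48),t2(595,180)),"ldB_top":(s1(271,174),t2(328,175)),
"knobtop":(s1(142,240),t2(110,162)),
"blanktop":((src(213,6,260),src(76,6,160)),(src(610-360,6,275),src(152,6,180))),
"collar?":((src(206,6,260),src(142,6,160)),(src(593-360,6,275),src(156,6,180))),
"hole2":((src(164,6,260),src(199,6,160)),(src(505-360,6,275),src(163,6,180)))}
zs={"pocket":.075,"ldA_top":.119,"ldB_top":.119,"knobtop":.14,"blanktop":.078,"collar?":.040,"hole2":.034}
for k,(a,b) in pts.items():
    p,e=tri(S,a,T,b); print(k,np.array(a),np.array(b),p,"gap",round(e*1000,1),plane(S,a,zs[k])[:2],plane(T,b,zs[k])[:2])
# masks
for n,k in(("top0",T),):
    im=T['im']; hsv=cv2.cvtColor(im,cv2.COLOR_RGB2HSV)
    m=((hsv[...,0]<15)&(hsv[...,1]>120)).astype(np.uint8); m[:180]=0;m[240:]=0;m[:,:275]=0;m[:,335:]=0
    m=cv2.morphologyEx(m,cv2.MORPH_CLOSE,np.ones((9,9)))
    c=max(cv2.findContours(m,0,2)[0],key=cv2.contourArea); r=cv2.minAreaRect(c);print("stand",r,[plane(T,p,.034)[:2] for p in cv2.boxPoints(r)],plane(T,r[0],.034))
    m=(im.min(2)>215).astype(np.uint8); 
    m[:185]=0;m[215:]=0;m[:,:150]=0;m[:,235:]=0
    m=cv2.morphologyEx(m,cv2.MORPH_CLOSE,np.ones((7,7)));m=cv2.morphologyEx(m,cv2.MORPH_OPEN,np.ones((5,5)))
    c=max(cv2.findContours(m,0,2)[0],key=cv2.contourArea); r=cv2.minAreaRect(c);print("carr",r,[plane(T,p,.075)[:2] for p in cv2.boxPoints(r)],plane(T,r[0],.075))
E
```

```text
pocket [216.  240.6] [196.7143 201.2857] [0.4379 0.2691 0.0759] gap 0.3 [0.4383 0.2685] [0.4381 0.2693]
ldA_top [229.4 214.2] [214.5714 200.2857] [0.4369 0.2213 0.1175] gap 2.5 [0.437 0.223] [0.4357 0.2204]
ldB_top [198.8 239.4] [176.4286 199.5714] [0.439  0.3113 0.1172] gap 3.1 [0.4392 0.3131] [0.4376 0.31  ]
knobtop [173.  252.6] [145.2857 197.7143] [0.4397 0.3767 0.1402] gap 0.2 [0.4399 0.3767] [0.4396 0.3767]
blanktop [295.0833 172.25  ] [316.25   204.9167] [ 0.4287 -0.0252  0.0794] gap 1.3 [ 0.4302 -0.0264] [ 0.4283 -0.0258]
collar? [293.9167 183.25  ] [313.4167 205.5833] [ 0.4299 -0.025   0.0419] gap 0.1 [ 0.4309 -0.027 ] [ 0.4301 -0.0253]
hole2 [286.9167 192.75  ] [298.75 206.75] [0.4273 0.0118 0.0356] gap 0.6 [0.428  0.0101] [0.4277 0.0117]
stand ((305.5966796875, 206.83700561523438), (21.706798553466797, 30.746917724609375), 86.98721313476562) [array([0.4537, 0.0348]), array([ 0.4578, -0.0451]), array([ 0.4014, -0.0466]), array([0.3974, 0.0327])] [ 0.4275 -0.006   0.034 ]
carr ((193.0, 201.5), (19.0, 66.0), 90.0) [array([0.4614, 0.3607]), array([0.4611, 0.1971]), array([0.4139, 0.1967]), array([0.4142, 0.3592])] [0.4375 0.2785 0.075 ]
```

```bash
python3 - <<'E'
from h import *
from scipy.spatial.transform import Rotation as R
from rig import status
s=status.sense();print(R.from_quat(s['tcp_rot']).as_matrix())
T=L("top0");d=T['d'];v,u=np.mgrid[0:384,0:512]
P=np.stack([(u-T['cx'])/T['fx']*d,(v-T['cy'])/T['fy']*d,d],-1)@T['pose'][:3,:3].T+T['pose'][:3,3]
def g(u,v): return P[v,u]
for q in [(313,190),(300,185),(320,185),(345,185),(270,175),(313,205),(316,205),(305,200),(425,150),(490,100),(410,230),(385,205),(185,135),(200,150),(210,160),(180,175),(112,320),(190,202),(120,205)]: print(q,g(*q))
# height map stats near stand
m=(P[...,0]>.38)&(P[...,0]<.6)&(P[...,1]>-.15)&(P[...,1]<.12)
for x in np.arange(.44,.6,.02):
    k=m&(abs(P[...,0]-x)<.01); print(round(x,2),[int(1000*P[k&(abs(P[...,1]-y)<.015)][:,2].max()) for y in (-.1,-.07,-.04,-.01,.02,.05,.08)])
E
```

```text
[[-0.4029 -0.0008 -0.9152]
 [ 0.9152  0.0015 -0.4029]
 [ 0.0017 -1.      0.0001]]
(313, 190) [ 0.4757 -0.0316  0.0025]
(300, 185) [0.4889 0.0036 0.0057]
(320, 185) [ 0.4854 -0.0459  0.0283]
(345, 185) [ 0.481  -0.1041  0.0568]
(270, 175) [0.5143 0.0847 0.0171]
(313, 205) [ 0.4288 -0.019   0.0704]
(316, 205) [ 0.4279 -0.0248  0.0796]
(305, 200) [ 0.4452 -0.0047  0.0349]
(425, 150) [ 0.6784 -0.5241 -0.362 ]
(490, 100) [ 0.7427 -0.5567 -0.0318]
(410, 230) [ 0.3803 -0.5304 -0.5447]
(385, 205) [ 0.4319 -0.2124  0.0333]
(185, 135) [0.6097 0.3039 0.0658]
(200, 150) [0.5602 0.2589 0.1053]
(210, 160) [ 0.5595  0.2474 -0.0019]
(180, 175) [0.5173 0.3275 0.002 ]
(112, 320) [-0.0478  0.8203 -0.8521]
(190, 202) [0.4366 0.2863 0.0724]
(120, 205) [ 0.4367  0.4882 -0.0047]
0.44 [3, 4, 79, 79, 38, 1, 2]
0.46 [19, 25, 37, 36, 37, 1, 4]
0.48 [61, 56, 30, 31, 41, 16, 12]
0.5 [60, 50, 28, 30, 74, 72, 30]
0.52 [60, 49, 48, 69, 72, 70, 71]
0.54 [59, 29, 43, 70, 71, 72, 72]
0.56 [28, 31, 32, 70, 71, 72, 72]
0.58 [6, 4, 7, 69, 70, 70, 72]
```

play_rows(
  steps=[
    [0.45,0.96,0,-0.71,0,0,0],
    [0.45,0.96,0,-0.71,0,0,0],
    [0.45,0.96,0,-0.71,0,0,0],
    [0.45,0.96,0,-0.71,0,0,0],
    [0.45,0.96,0,-0.71,0,0,0],
    [0.45,0.96,0,-0.71,0,0,0],
    [0.45,0.96,0,-0.71,0,0,0],
    [0.45,0.96,0,-0.71,0,0,0],
    [0.45,0.96,0,-0.71,0,0,0],
    [0.45,0.96,0,-0.71,0,0,0],
    [0.45,0.96,0,-0.71,0,0,0],
    [0.45,0.96,0,-0.71,0,0,0],
  ],
  force=60,
)

```text
clock: 1.1
eef_pos: [0.2984, -0.1408, 0.2008]
tcp_rot: [0.384, 0.591, -0.589, -0.395]
contact_force: [1.2, -0.2, -0.9]
width: 0.0383
```

play_rows(
  steps=[
    [0.45,0,0,0,0,-1,0],
    [0.45,0,0,0,0,-1,0],
    [0.45,0,0,0,0,-1,0],
    [0.45,0,0,0,0,-1,0],
    [0.45,0,0,0,0,-1,0],
    [0.45,0,0,0,0,-1,0],
    [0.45,0,0,0,0,-1,0],
    [0.45,0,0,0,0,-1,0],
    [0.45,0,0,0,0,-1,0],
    [0.45,0,0,0,0,-1,0],
    [0.45,0,0,0,0,-1,0],
    [0.45,0,0,0,0,-1,0],
  ],
)

```text
clock: 2.1
eef_pos: [0.296, -0.1326, 0.1976]
tcp_rot: [0.015, 0.712, -0.701, -0.027]
contact_force: [-0.2, 0.8, -0.1]
width: 0.0382
```

```bash
cat > go.py <<'E'
# work out the shift/turn, in tool axes and units, to a TCP target with tool down and tool-x at yaw deg
import sys
from h import *
from scipy.spatial.transform import Rotation as R
from rig import status
a=list(map(float,sys.argv[1:5])); s=status.sense(); M=R.from_quat(s['tcp_rot']).as_matrix()
y=np.radians(a[3]); X=np.array([np.cos(y),np.sin(y),0]);Y=np.array([0,0,-1.]);G=np.c_[X,Y,np.cross(X,Y)]
print("clk",s['clock'],"pos",s['eef_pos'],"R",M.round(4).tolist(),"F",s['contact_force'],"w",round(s['width'],4), "q6",s['qpos'][5])
print("shift units",(M.T@(np.array(a[:3])-s['eef_pos']))/.025,"turn units",np.degrees(R.from_matrix(M.T@G).as_rotvec())/5)
E
python3 go.py .429 -.025 .15 180
```

```text
clk 2.1 pos [ 0.296  -0.1326  0.1976] R [[-0.9981, -0.0156, -0.0599], [0.0596, 0.0158, -0.9981], [0.0165, -0.9998, -0.0148]] F [-0.1552  0.7791 -0.1112] w 0.0382 q6 -0.10940004912374211
shift units [-5.0846  1.8876 -4.5864] turn units [ 0.1755 -0.685   0.1843]
```

play_rows(
  steps=[
    [0.45,-0.73,0,-0.65,0.18,-0.69,0.18],
    [0.45,-0.73,0.2,-0.65,0,0,0],
    [0.45,-0.73,0.3,-0.65,0,0,0],
    [0.45,-0.73,0.3,-0.65,0,0,0],
    [0.45,-0.73,0.3,-0.65,0,0,0],
    [0.45,-0.73,0.3,-0.65,0,0,0],
    [0.45,-0.6,0,-0.5,0,0,0],
    [0.45,0,0,0,0,0,0],
  ],
)

```text
clock: 2.77
eef_pos: [0.4234, -0.0184, 0.1593]
tcp_rot: [0.002, -0.707, 0.707, -0.001]
contact_force: [0.6, 0.8, 0.0]
width: 0.0386
```

```bash
python3 go.py .429 -.025 .11 180; python3 - <<'E'
from h import *
from rig import vision
for n in("scene","top"):
    im,d=vision.grab_frame(n); c=vision.get_calibration(n); np.savez(f"pics/{n}1.npz",im=im,d=d,**c)
    if n=="scene": a=im[110:230,220:360]
    else: b=im[140:260,250:390]
cv2.imwrite("pics/p1.png",cv2.resize(np.vstack([a,b]),None,fx=2.5,fy=2.5,interpolation=2)[:,:,::-1])
E
```

```text
clk 2.7667 pos [ 0.4234 -0.0184  0.1593] R [[-1.0, -0.0012, 0.0054], [-0.0054, -0.0009, -1.0], [0.0012, -1.0, 0.0009]] F [0.6042 0.8209 0.0121] w 0.0386 q6 -0.3245692468246235
shift units [-0.2247  1.9715  0.2614] turn units [-0.0108  0.0624  0.0139]
```

View pics/p1.png

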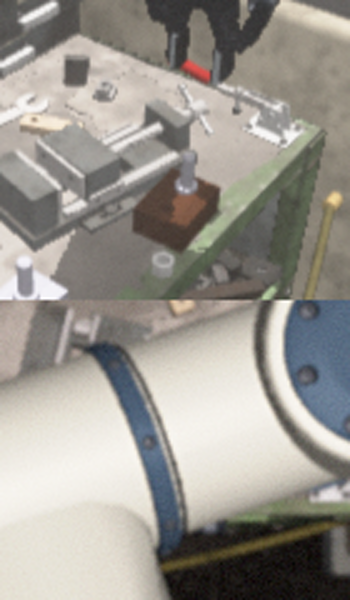

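play_rows(
  steps=[
    [0.45,-0.22,0,0.26,0,0.06,0],
    [0.45,0,0.5,0,0,0,0],
    [0.45,0,0.8,0,0,0,0],
    [0.45,0,0.6,0,0,0,0],
    [0.45,0,0,0,0,0,0],
  ],
)

```text
clock: 3.28
eef_pos: [0.4268, -0.03, 0.1124]
tcp_rot: [-0.002, -0.707, 0.707, 0.0]
contact_force: [-0.6, -0.4, 0.5]
width: 0.0384
```

```bash
python3 go.py .429 -.025 .046 180; python3 - <<'E'
from h import *
from rig import vision,status
S=vision.get_calibration("scene"); print(proj(S,status.sense()['eef_pos']))
im,d=vision.grab_frame("scene")
cv2.imwrite("pics/p2.png",cv2.resize(im[120:220,240:340],None,fx=6,fy=6,interpolation=2)[:,:,::-1])
E
```

```text
clk 3.2833 pos [ 0.4268 -0.03    0.1124] R [[-1.0, 0.0024, -0.0035], [0.0035, -0.0001, -1.0], [-0.0024, -1.0, 0.0001]] F [-0.5577 -0.4371  0.4622] w 0.0384 q6 -0.30366932365342697
shift units [-0.0804  2.6559 -0.2013] turn units [-0.0013 -0.0401 -0.0278]
[297.9934 161.3312]
```

View pics/p2.png

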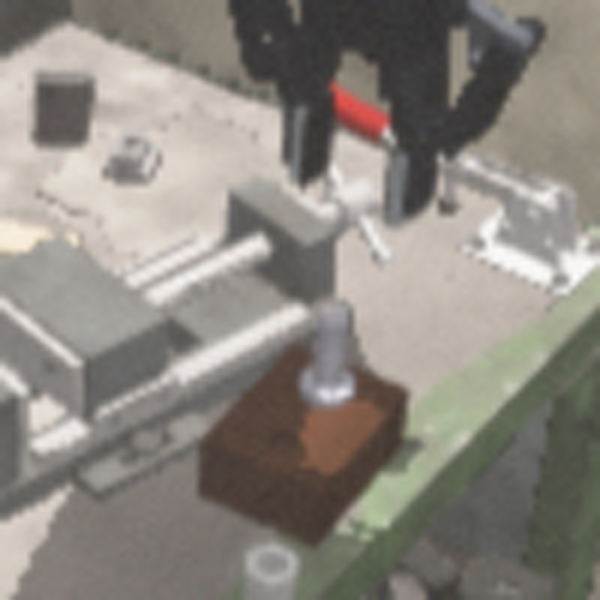

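```bash
python3 - <<'E'
from h import *
from rig import vision,status
S=vision.get_calibration("scene")
im,d=vision.grab_frame("scene"); print(status.sense()['eef_pos'],status.sense()['clock'])
v,u=np.mgrid[0:384,0:512]
P=np.stack([(u-S['cx'])/S['fx']*d,(v-S['cy'])/S['fy']*d,d],-1)@S['pose'][:3,:3].T+S['pose'][:3,3]
for x,y in [(292,145),(291,148),(292,150),(288,145),(307,150),(307,154),(308,156),(305,152),(295,175),(295,172),(316,125)]: print((x,y),P[y,x],im[y,x])
m=(P[...,2]>.09)&(P[...,2]<.2)&(P[...,1]<.05)&(P[...,1]>-.1)&(P[...,0]>.36)&(P[...,0]<.5)
for z in np.arange(.1,.16,.005):
    k=m&(abs(P[...,2]-z)<.0025); print(round(z,3),k.sum(), (P[k].min(0),P[k].max(0)) if k.any() else '')
E
```

```text
[ 0.4286 -0.0298  0.1149] 3.3833
(292, 145) [ 0.4473 -0.0287  0.1539] [63 62 58]
(291, 148) [ 0.4477 -0.0257  0.1465] [66 62 61]
(292, 150) [ 0.5439 -0.1937  0.006 ] [180 171 165]
(288, 145) [ 0.4527 -0.0187  0.1571] [102 103 106]
(307, 150) [ 0.4023 -0.0245  0.1605] [79 79 81]
(307, 154) [ 0.4006 -0.0237  0.15  ] [75 74 73]
(308, 156) [ 0.4911 -0.2037  0.0005] [167 159 151]
(305, 152) [ 0.4047 -0.0202  0.156 ] [119 121 124]
(295, 175) [ 0.4266 -0.0209  0.0742] [132 129 135]
(295, 172) [ 0.4299 -0.0254  0.0796] [161 158 164]
(316, 125) [ 0.6418 -0.5297 -0.1019] [140 133 122]
0.1 0 
0.105 0 
0.11 0 
0.115 0 
0.12 0 
0.125 0 
0.13 0 
0.135 0 
0.14 6 (array([ 0.4022, -0.0358,  0.1392]), array([ 0.4483, -0.02  ,  0.1422]))
0.145 25 (array([ 0.3971, -0.0384,  0.143 ]), array([ 0.4537, -0.0171,  0.1474]))
0.15 20 (array([ 0.3955, -0.0394,  0.1479]), array([ 0.4592, -0.0186,  0.1523]))
0.155 30 (array([ 0.3946, -0.0394,  0.1525]), array([ 0.4588, -0.0187,  0.1573]))
```

play_rows(
  steps=[
    [0.45,0,0.7,-0.1,0,0,0],
    [0.45,0,0.7,-0.1,0,0,0],
    [0.45,0,0.5,0,0,0,0],
    [0.45,0,0,0,0,0,0],
    [0.45,0,0,0,0,0,0],
  ],
)

```text
clock: 3.8
eef_pos: [0.4341, -0.026, 0.0735]
tcp_rot: [0.008, 0.707, -0.707, 0.006]
contact_force: [0.2, 0.3, 0.9]
width: 0.0383
```

```bash
cat > look.py <<'E'
import sys
from h import *
from rig import vision,status
# look.py name r0 r1 c0 c1 k out
n=sys.argv[1]; r0,r1,c0,c1,k=map(int,sys.argv[2:7])
S=vision.get_calibration(n); im,d=vision.grab_frame(n); np.savez("pics/last.npz",im=im,d=d,**S)
s=status.sense();print(s['clock'],s['eef_pos'],proj(S,s['eef_pos']))
cv2.imwrite("pics/"+sys.argv[7],cv2.resize(im[r0:r1,c0:c1],None,fx=k,fy=k,interpolation=2)[:,:,::-1])
v,u=np.mgrid[0:384,0:512]
P=np.stack([(u-S['cx'])/S['fx']*d,(v-S['cy'])/S['fy']*d,d],-1)@S['pose'][:3,:3].T+S['pose'][:3,3]
np.save("pics/lastP.npy",P)
E
python3 look.py scene 120 220 240 340 6 p3.png; python3 go.py .429 -.025 .046 180
python3 - <<'E'
from h import *
P=np.load("pics/lastP.npy");im=L("last")['im']
m=(P[...,2]>.05)&(P[...,2]<.2)&(P[...,1]<.05)&(P[...,1]>-.1)&(P[...,0]>.37)&(P[...,0]<.47)
for z in np.arange(.05,.12,.005):
    k=m&(abs(P[...,2]-z)<.0025)
    for h in (k&(P[...,0]<.428),k&(P[...,0]>.428)): print(round(z,3),h.sum(), np.r_[P[h].min(0)[:2],P[h].max(0)[:2]] if h.any() else '')
E
```

```text
3.85 [ 0.4342 -0.026   0.0736] [293.5828 173.0618]
clk 3.85 pos [ 0.4342 -0.026   0.0736] R [[-0.9998, 0.02, -0.0039], [0.0039, 0.001, -1.0], [-0.02, -0.9998, -0.0011]] F [ 0.2318 -0.3278  0.3713] w 0.0384 q6 -0.3151373076569764
shift units [ 0.2285  1.101  -0.0364] turn units [ 0.0117 -0.0446 -0.2292]
0.05 2 [ 0.4231 -0.0234  0.4276 -0.0209]
0.05 2 [ 0.4286 -0.0228  0.432  -0.0174]
0.055 6 [ 0.4234 -0.0293  0.426  -0.0222]
0.055 4 [ 0.4283 -0.0222  0.4352 -0.0194]
0.06 3 [ 0.4232 -0.0275  0.4266 -0.0183]
0.06 4 [ 0.4281 -0.0215  0.435  -0.0199]
0.065 4 [ 0.4229 -0.0259  0.4253 -0.0193]
0.065 4 [ 0.4286 -0.0216  0.4353 -0.0203]
0.07 5 [ 0.4236 -0.0265  0.4272 -0.0204]
0.07 3 [ 0.4286 -0.0216  0.4317 -0.0199]
0.075 7 [ 0.4226 -0.0287  0.4271 -0.019 ]
0.075 3 [ 0.4312 -0.0222  0.4337 -0.0187]
0.08 3 [ 0.4256 -0.0281  0.4273 -0.0257]
0.08 9 [ 0.4283 -0.0309  0.4353 -0.0188]
0.085 0 
0.085 0 
0.09 0 
0.09 0 
0.095 0 
0.095 0 
0.1 2 [ 0.4085 -0.0214  0.4086 -0.017 ]
0.1 6 [ 0.4533 -0.035   0.4606 -0.0174]
0.105 4 [ 0.4078 -0.0195  0.4135 -0.0152]
0.105 10 [ 0.4525 -0.0331  0.46   -0.015 ]
0.11 16 [ 0.4006 -0.0315  0.4157 -0.0127]
0.11 13 [ 0.4522 -0.0352  0.4666 -0.0138]
0.115 12 [ 0.4015 -0.032   0.4126 -0.0147]
0.115 12 [ 0.4525 -0.038   0.4665 -0.0161]
```

View pics/p3.png

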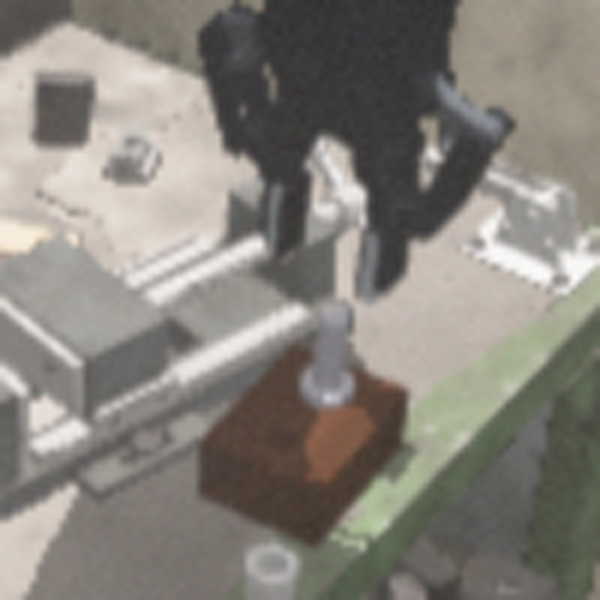

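play_rows(
  steps=[
    [0.45,0.22,0.1,0,0,0,-0.22],
    [0.45,0,0,0,0,0,0],
    [0.45,0,0,0,0,0,0],
  ],
)

```text
clock: 4.1
eef_pos: [0.4302, -0.0258, 0.074]
tcp_rot: [0.003, 0.708, -0.706, 0.0]
contact_force: [-0.2, 0.3, 0.0]
width: 0.0386
```

```bash
python3 go.py .429 -.025 .046 180
```

```text
clk 4.1 pos [ 0.4302 -0.0258  0.074 ] R [[-1.0, 0.0041, -0.0037], [0.0037, 0.002, -1.0], [-0.0041, -1.0, -0.002]] F [-0.1542  0.3191  0.0179] w 0.0386 q6 -0.3091265331036996
shift units [ 0.0532  1.1192 -0.0313] turn units [ 0.0225 -0.0427 -0.0468]
```

play_rows(
  steps=[
    [0.45,0.05,0.5,-0.03,0.02,-0.04,-0.05],
    [0.45,0,0.4,0,0,0,0],
    [0.45,0,0.3,0,0,0,0],
    [0.45,0,0,0,0,0,0],
  ],
)

```text
clock: 4.43
eef_pos: [0.4314, -0.0247, 0.0456]
tcp_rot: [0.002, 0.708, -0.707, 0.002]
contact_force: [-0.8, 0.1, 0.5]
width: 0.0383
```

```bash
python3 look.py scene 120 220 240 340 6 p4.png; python3 go.py .429 -.025 .046 180
```

```text
4.4833 [ 0.4319 -0.0247  0.0463] [293.2948 181.7355]
clk 4.4833 pos [ 0.4319 -0.0247  0.0463] R [[-1.0, 0.0063, 0.0004], [-0.0004, 0.0013, -1.0], [-0.0063, -1.0, -0.0013]] F [ 0.4794  0.318  -0.4259] w 0.0383 q6 -0.3086680935065494
shift units [0.1171 0.0106 0.0139] turn units [ 0.0146  0.005  -0.0727]
```

View pics/p4.png

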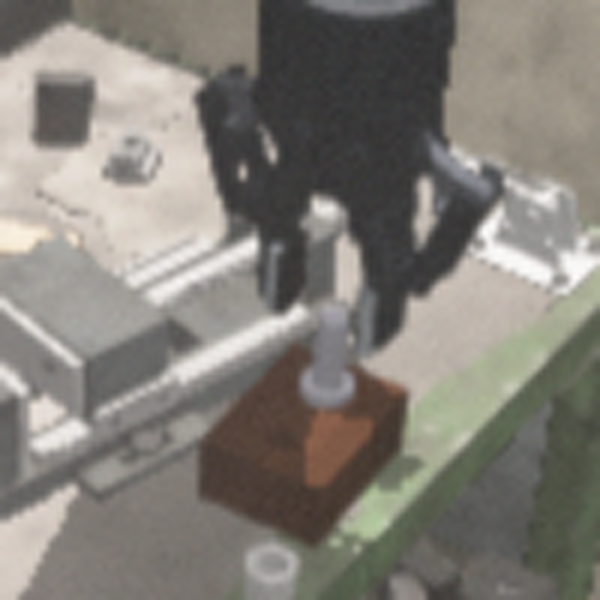

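play_rows(
  steps=[
    [0.45,0.15,0.3,0,0,0,-0.07],
    [0.45,0,0.25,0,0,0,0],
    [0.45,0,0.2,0,0,0,0],
    [0.45,0,0.2,0,0,0,0],
    [0.45,0,0,0,0,0,0],
  ],
)

```text
clock: 4.9
eef_pos: [0.4289, -0.0245, 0.0217]
tcp_rot: [0.0, 0.708, -0.707, 0.001]
contact_force: [0.0, -0.5, -0.6]
width: 0.0383
```

```bash
python3 look.py scene 120 220 240 340 6 p5.png; python3 go.py .429 -.025 .025 180
```

```text
4.95 [ 0.4292 -0.0245  0.0221] [293.4911 189.0995]
clk 4.95 pos [ 0.4292 -0.0245  0.0221] R [[-1.0, 0.0025, 0.0008], [-0.0008, 0.0016, -1.0], [-0.0025, -1.0, -0.0016]] F [0.5797 0.8793 0.4851] w 0.0385 q6 -0.30824438659120973
shift units [ 0.0065 -0.1179  0.0213] turn units [ 0.0184  0.0094 -0.0283]
```

View pics/p5.png

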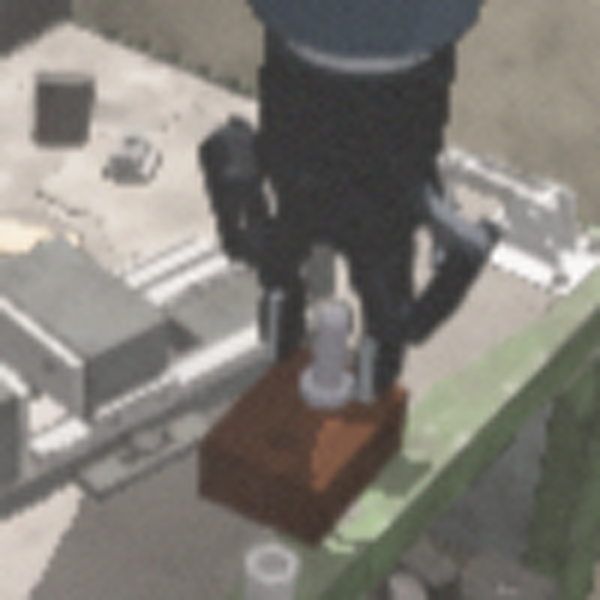

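```bash
python3 - <<'E'
from h import *
P=np.load("pics/lastP.npy")
for u0 in (299,300,301,302,303,304,305):
    print(u0,[(v,*(P[v,u0]*1000).astype(int)) for v in range(178,191,1)])
E
```

```text
299 [(178, np.int64(455), np.int64(-96), np.int64(0)), (179, np.int64(409), np.int64(-13), np.int64(73)), (180, np.int64(408), np.int64(-12), np.int64(72)), (181, np.int64(409), np.int64(-13), np.int64(67)), (182, np.int64(409), np.int64(-13), np.int64(64)), (183, np.int64(408), np.int64(-13), np.int64(61)), (184, np.int64(407), np.int64(-11), np.int64(60)), (185, np.int64(408), np.int64(-14), np.int64(54)), (186, np.int64(408), np.int64(-14), np.int64(50)), (187, np.int64(414), np.int64(-26), np.int64(35)), (188, np.int64(413), np.int64(-24), np.int64(34)), (189, np.int64(410), np.int64(-21), np.int64(34)), (190, np.int64(407), np.int64(-16), np.int64(35))]
300 [(178, np.int64(407), np.int64(-14), np.int64(77)), (179, np.int64(406), np.int64(-12), np.int64(76)), (180, np.int64(405), np.int64(-12), np.int64(73)), (181, np.int64(408), np.int64(-17), np.int64(65)), (182, np.int64(406), np.int64(-14), np.int64(65)), (183, np.int64(407), np.int64(-17), np.int64(59)), (184, np.int64(405), np.int64(-14), np.int64(59)), (185, np.int64(406), np.int64(-15), np.int64(54)), (186, np.int64(406),
[... 2874 characters left out ...]
), np.int64(-28), np.int64(31))]
305 [(178, np.int64(397), np.int64(-21), np.int64(78)), (179, np.int64(396), np.int64(-20), np.int64(76)), (180, np.int64(396), np.int64(-21), np.int64(72)), (181, np.int64(396), np.int64(-22), np.int64(68)), (182, np.int64(398), np.int64(-27), np.int64(60)), (183, np.int64(397), np.int64(-25), np.int64(59)), (184, np.int64(409), np.int64(-48), np.int64(34)), (185, np.int64(406), np.int64(-43), np.int64(35)), (186, np.int64(405), np.int64(-41), np.int64(33)), (187, np.int64(402), np.int64(-37), np.int64(34)), (188, np.int64(402), np.int64(-37), np.int64(31)), (189, np.int64(400), np.int64(-35), np.int64(29)), (190, np.int64(401), np.int64(-36), np.int64(25))]
```

play_rows(
  steps=[
    [0.15,0,-0.05,0,0,0,0],
    [0,0,0,0,0,0,0],
    [0,0,0,0,0,0,0],
    [0,0,0,0,0,0,0],
    [0,0,0,0,0,0,0],
    [0,0,0,0,0,0,0],
  ],
  force=50,
)

```text
clock: 5.45
eef_pos: [0.4298, -0.0244, 0.0241]
tcp_rot: [0.001, 0.708, -0.706, 0.002]
contact_force: [0.7, -0.6, -0.9]
width: 0.0125
```

```bash
python3 look.py scene 120 220 240 340 6 p6.png; python3 go.py .429 -.025 .2 180
```

```text
5.5 [ 0.4297 -0.0244  0.024 ] [293.3484 188.476 ]
clk 5.5 pos [ 0.4297 -0.0244  0.024 ] R [[-1.0, 0.0036, 0.001], [-0.001, 0.0018, -1.0], [-0.0036, -1.0, -0.0018]] F [ 0.2174  0.7207 -0.2826] w 0.0122 q6 -0.3082652990373392
shift units [ 0.0036 -7.0382  0.0131] turn units [ 0.0203  0.011  -0.0412]
```

View pics/p6.png

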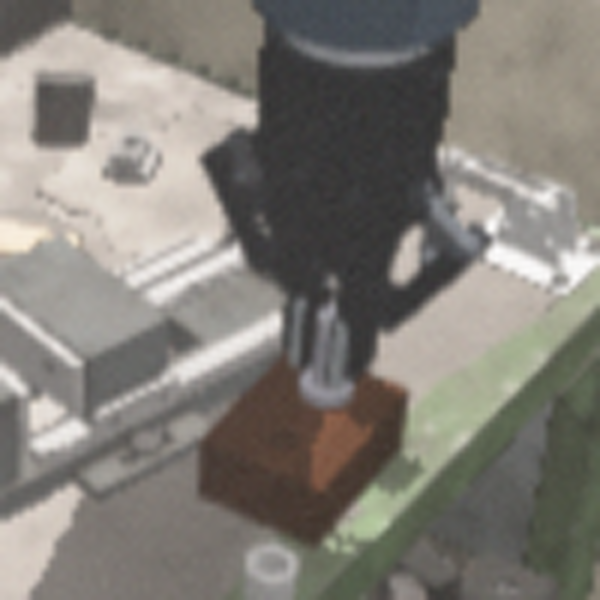

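play_rows(
  steps=[
    [0,0,-0.3,0,0,0,0],
    [0,0,-0.6,0,0,0,0],
    [0,0,-0.9,0,0,0,0],
    [0,0,-1,0,0,0,0],
    [0,0,-1,0,0,0,0],
    [0,0,-1,0,0,0,0],
    [0,0,-1,0,0,0,0],
    [0,0,-1,0,0,0,0],
    [0,0,-0.3,0,0,0,0],
    [0,0,0,0,0,0,0],
  ],
)

```text
clock: 6.33
eef_pos: [0.4273, -0.0258, 0.2142]
tcp_rot: [0.001, 0.707, -0.707, 0.002]
contact_force: [0.4, 0.7, -0.7]
width: 0.0128
```

```bash
python3 look.py scene 60 220 220 380 4 p7.png; python3 go.py .438 .2685 .2 180
```

```text
6.3833 [ 0.4272 -0.0258  0.2136] [300.2702 127.0927]
clk 6.3833 pos [ 0.4272 -0.0258  0.2136] R [[-1.0, 0.0038, 0.0006], [-0.0005, 0.0009, -1.0], [-0.0038, -1.0, -0.0009]] F [-1.1961  0.6388  1.0484] w 0.0124 q6 -0.3084967815411567
shift units [ -0.4348   0.5574 -11.7719] turn units [ 0.0101  0.0063 -0.0431]
```

View pics/p7.png

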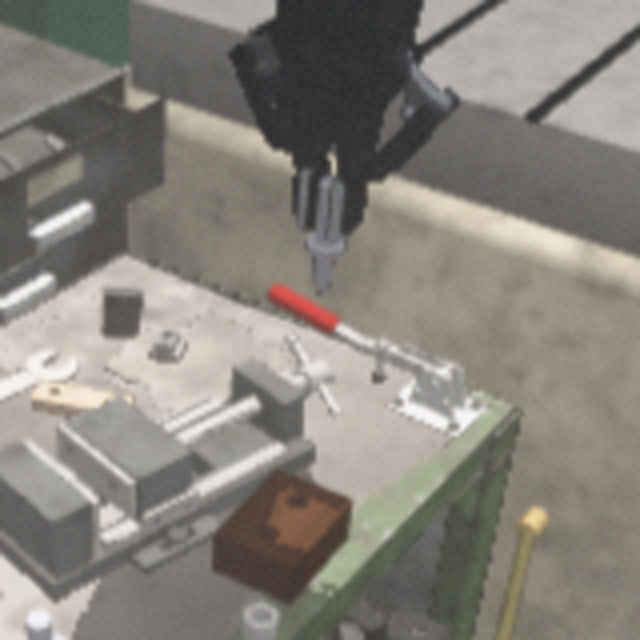

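play_rows(
  steps=[
    [0,0,0,-0.5,0,0,-0.04],
    [0,-0.04,0,-1,0,0,0],
    [0,-0.04,0,-1,0,0,0],
    [0,-0.04,0,-1,0,0,0],
    [0,-0.04,0,-1,0,0,0],
    [0,-0.04,0,-1,0,0,0],
    [0,-0.04,0,-1,0,0,0],
    [0,-0.04,0,-1,0,0,0],
    [0,-0.04,0,-1,0,0,0],
    [0,-0.04,0,-1,0,0,0],
    [0,-0.04,0,-0.8,0,0,0],
    [0,0,0,-0.3,0,0,0],
  ],
)

```text
clock: 7.38
eef_pos: [0.4275, 0.246, 0.1948]
tcp_rot: [0.008, -0.703, 0.712, 0.012]
contact_force: [-0.4, -0.5, -1.1]
width: 0.0124
```

```bash
python3 go.py .438 .2685 .2 180
```

```text
clk 7.3833 pos [0.4275 0.246  0.1948] R [[-0.9996, -0.0275, -0.0055], [0.0059, -0.0126, -0.9999], [0.0274, -0.9995, 0.0128]] F [-0.4476 -0.4783 -1.052 ] w 0.0124 q6 -0.8342989068645925
shift units [-0.4081 -0.2305 -0.8996] turn units [-0.1455 -0.0653  0.3148]
```

play_rows(
  steps=[
    [0,-0.4,0,-0.6,-0.15,-0.06,0.31],
    [0,0,0,-0.3,0,0,0],
    [0,0,0,0,0,0,0],
    [0,0,0,0,0,0,0],
  ],
)

```text
clock: 7.72
eef_pos: [0.4348, 0.2686, 0.1887]
tcp_rot: [0.004, -0.705, 0.71, 0.003]
contact_force: [-0.3, -1.0, -0.8]
width: 0.0124
```

```bash
python3 look.py scene 150 310 140 300 4 p8.png; python3 go.py .438 .2685 .2 180
```

```text
7.7667 [0.4348 0.2684 0.1887] [213.0044 202.2915]
clk 7.7667 pos [0.4348 0.2684 0.1887] R [[-1.0, -0.0091, 0.0012], [-0.0012, -0.0068, -1.0], [0.0091, -0.9999, 0.0068]] F [ 0.7874 -0.3063 -1.9269] w 0.0125 q6 -0.8564339841045658
shift units [-0.1258 -0.452  -0.0018] turn units [-0.0782  0.0138  0.1041]
```

View pics/p8.png

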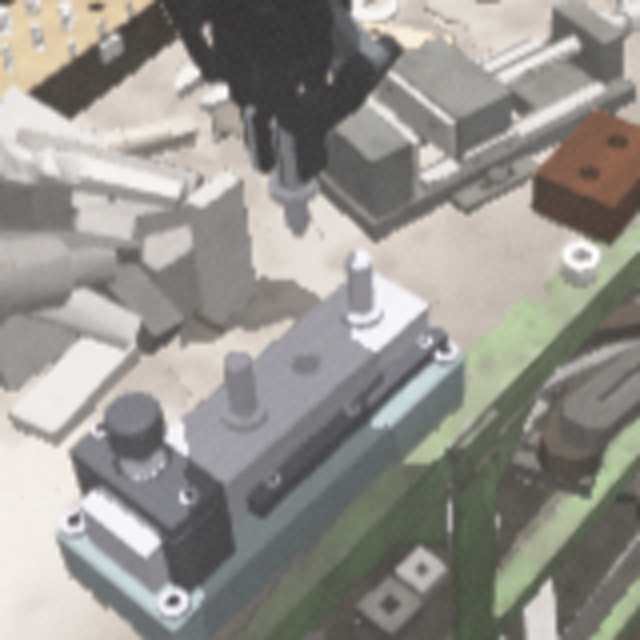

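```bash
python3 - <<'E'
from h import *
S=L("last"); f=(src(300,4,140),src(233,4,150)); 
print("foot",f,plane(S,f,.171),"pocket",plane(S,(src(305,4,140),src(362,4,150)),.075))
c=(src(294,4,140),src(190,4,150)); print("collar mid z~.202",plane(S,c,.202))
P=np.load("pics/lastP.npy")
for v in range(195,211): print(v,[(P[v,u]*1000).astype(int).tolist() for u in (211,212,213,214,215,216)])
E
```

```text
foot (214.625, 207.875) [0.4354 0.2651 0.171 ] pocket [0.4394 0.2677 0.075 ]
collar mid z~.202 [0.4338 0.2675 0.202 ]
195 [[425, 280, 220], [423, 279, 221], [423, 276, 219], [423, 274, 217], [419, 275, 220], [417, 275, 222]]
196 [[427, 278, 216], [424, 278, 218], [422, 278, 219], [421, 276, 218], [423, 272, 214], [421, 271, 214]]
197 [[433, 273, 206], [430, 273, 208], [422, 278, 216], [423, 275, 213], [427, 268, 206], [426, 266, 205]]
198 [[432, 274, 205], [430, 274, 206], [429, 271, 205], [428, 270, 205], [425, 270, 206], [424, 269, 205]]
199 [[430, 276, 205], [429, 275, 205], [426, 274, 206], [425, 273, 206], [424, 271, 205], [423, 270, 204]]
200 [[430, 276, 203], [428, 276, 203], [427, 274, 203], [425, 273, 203], [426, 270, 201], [424, 269, 201]]
201 [[430, 277, 201], [427, 277, 202], [427, 274, 200], [426, 273, 200], [424, 272, 200], [429, 264, 192]]
202 [[436, 272, 191], [434, 270, 191], [432, 270, 192], [431, 268, 191], [430, 267, 191], [429, 265, 190]]
203 [[437, 271, 188], [433, 272, 190], [432, 271, 190], [430, 270, 190], [429, 268, 189], [430, 265, 186]]
204 [[437, 271, 185], [434, 271, 186], [431, 272, 189], [430, 270, 188], [430, 268, 186], [429, 265, 185]]
205 [[437, 271, 182], [434, 272, 184], [432, 270, 184], [431, 269, 183], [429, 268, 184], [428, 266, 183]]
206 [[577, 142, 0], [434, 272, 181], [432, 271, 182], [431, 270, 182], [429, 269, 182], [429, 267, 181]]
207 [[575, 145, 0], [435, 271, 178], [431, 272, 181], [430, 270, 180], [430, 268, 178], [429, 266, 178]]
208 [[571, 148, 0], [570, 146, -1], [434, 270, 175], [432, 269, 176], [432, 267, 174], [564, 137, -3]]
209 [[570, 150, -1], [568, 148, -1], [565, 148, 0], [434, 268, 171], [561, 144, 0], [559, 142, 0]]
210 [[567, 153, 0], [567, 150, -2], [563, 150, 0], [561, 148, 0], [558, 147, 0], [557, 145, 0]]
```

play_rows(
  steps=[
    [0,-0.15,0.2,-0.1,-0.08,0,0.1],
    [0,0,0.7,0,0,0,0],
    [0,0,0.8,0,0,0,0],
    [0,0,0.7,0,0,0,0],
    [0,0,0.3,0,0,0,0],
    [0,0,0,0,0,0,0],
    [0,0,0,0,0,0,0],
  ],
)

```text
clock: 8.35
eef_pos: [0.44, 0.2672, 0.1195]
tcp_rot: [0.003, 0.708, -0.706, -0.0]
contact_force: [0.4, 0.2, 0.3]
width: 0.0125
```

```bash
python3 look.py scene 195 275 175 255 8 p9.png; python3 go.py .438 .271 .108 180
```

```text
8.4 [0.4401 0.2673 0.1197] [214.1075 225.4959]
clk 8.4 pos [0.4401 0.2673 0.1197] R [[-1.0, 0.0037, -0.0038], [0.0038, 0.004, -1.0], [-0.0037, -1.0, -0.004]] F [ 0.2381 -0.7744 -1.077 ] w 0.0123 q6 -0.8544507314660953
shift units [ 0.0862  0.4688 -0.1438] turn units [ 0.0455 -0.044  -0.0422]
```

View pics/p9.png

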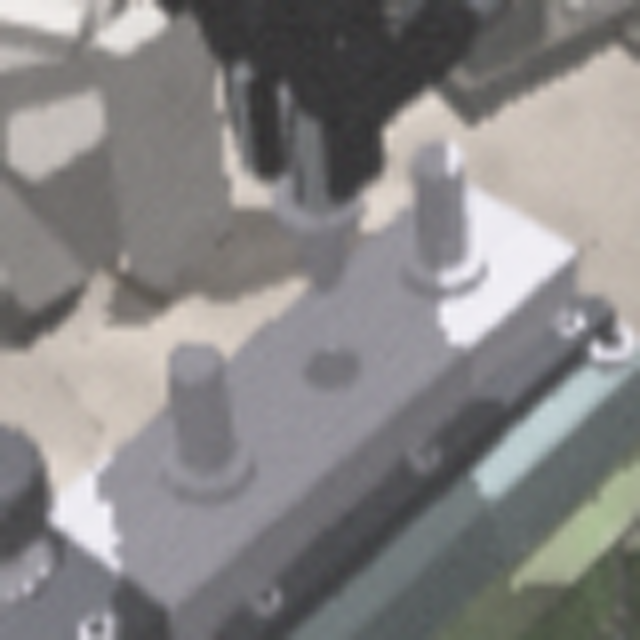

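```bash
python3 - <<'E'
from h import *
S=L("last"); q=lambda x,y:(src(x,8,175),src(y,8,195))
print("foot",plane(S,q(327,286),.1017),"pocket",plane(S,q(332,368),.075),q(332,368))
print("collar loaded A,B bottom edge",[plane(S,q(*p),.081) for p in [(446,268),(208,472)]], "tops",[plane(S,q(*p),.119) for p in [(437,150),(196,354)]])
print("collar held",plane(S,q(319,208),.1357))
im=S['im'][195:275,175:255]; g=cv2.GaussianBlur(cv2.resize(cv2.cvtColor(im,cv2.COLOR_RGB2GRAY),None,fx=8,fy=8,interpolation=2),(9,9),0)
r=g[330:405,290:375]; m=(r<np.median(r)-14).astype(np.uint8)
c=max(cv2.findContours(m,0,2)[0],key=cv2.contourArea); (ex,ey),ax,an=cv2.fitEllipse(c); print("hole ell",ex+290,ey+330,ax,an,plane(S,q(ex+290,ey+330),.075))
E
```

```text
foot [0.4411 0.2642 0.1017] pocket [0.4383 0.2683 0.075 ] (216.0625, 240.5625)
collar loaded A,B bottom edge [array([0.4339, 0.2265, 0.081 ]), array([0.4361, 0.3169, 0.081 ])] tops [array([0.4391, 0.2212, 0.119 ]), array([0.4399, 0.3117, 0.119 ])]
collar held [0.4376 0.2672 0.1357]
hole ell 332.13652420043945 369.08589935302734 (36.207828521728516, 55.79780960083008) 80.90943908691406 [0.438  0.2686 0.075 ]
```

play_rows(
  steps=[
    [0,0.06,0.2,-0.1,0.04,-0.04,-0.04],
    [0,0,0.3,0,0,0,0],
    [0,0,0.2,0,0,0,0],
    [0,0,0,0,0,0,0],
    [0,0,0,0,0,0,0],
  ],
)

```text
clock: 8.82
eef_pos: [0.4402, 0.2716, 0.1036]
tcp_rot: [0.001, 0.709, -0.706, 0.002]
contact_force: [0.0, 0.3, -1.0]
width: 0.0126
```

```bash
python3 look.py scene 195 275 175 255 8 p10.png; python3 go.py .439 .2697 .100 180
```

```text
8.8667 [0.4401 0.2715 0.1035] [213.3525 232.0185]
clk 8.8667 pos [0.4401 0.2715 0.1035] R [[-1.0, 0.0041, 0.0001], [-0.0001, 0.0041, -1.0], [-0.0041, -1.0, -0.0041]] F [-0.3158 -0.132  -1.2749] w 0.0122 q6 -0.8563238128387247
shift units [0.0455 0.1401 0.0727] turn units [ 0.0475  0.0012 -0.0472]
```

View pics/p10.png

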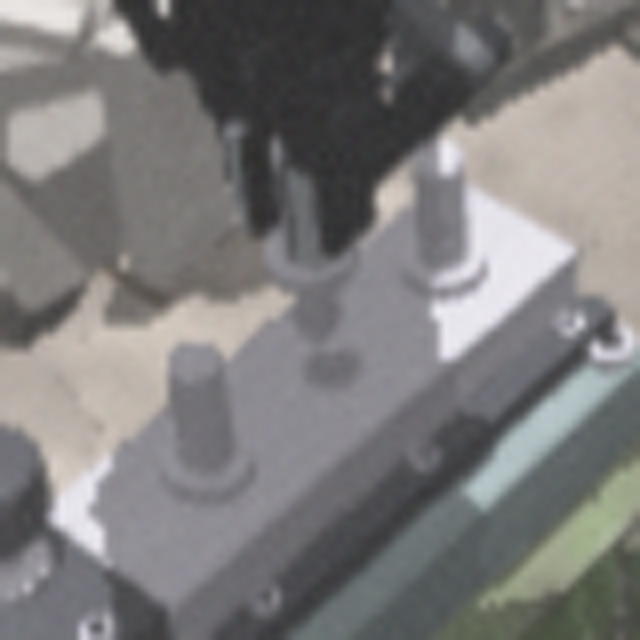

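```bash
python3 - <<'E'
from h import *
S=L("last"); q=lambda x,y:(src(x,8,175),src(y,8,195))
p=proj(S,[.4382,.2686,.0855]); print("want foot at zoom",(p-[175,195]+.5)*8-.5)
p=proj(S,[.4382,.2686,.075]); print("hole zoom",(p-[175,195]+.5)*8-.5)
for y in (334,337): print(plane(S,q(321,y),.0855))
p=proj(S,[.4382,.2686,.1195]); print("want collar top at zoom",(p-[175,195]+.5)*8-.5)
E
```

```text
want foot at zoom [328.6155 342.5122]
hole zoom [331.5806 368.7205]
[0.4418 0.2676 0.0855]
[0.4411 0.2684 0.0855]
want collar top at zoom [318.625  254.2041]
```

play_rows(
  steps=[
    [0,0.1,0,0,0.04,0,-0.04],
    [0,0,0.2,0,0,0,0],
    [0,0,0.25,0,0,0,0],
    [0,0,0.2,0,0,0,0],
    [0,0,0,0,0,0,0],
    [0,0,0,0,0,0,0],
  ],
)

```text
clock: 9.37
eef_pos: [0.4375, 0.2718, 0.0859]
tcp_rot: [0.0, 0.707, -0.707, 0.0]
contact_force: [-1.0, 0.5, 0.0]
width: 0.0125
```

```bash
python3 look.py scene 195 275 175 255 8 p11.png; python3 go.py .437 .2707 .065 180
```

```text
9.4167 [0.4373 0.2717 0.0858] [214.939  238.3525]
clk 9.4167 pos [0.4373 0.2717 0.0858] R [[-1.0, 0.0005, 0.0003], [-0.0003, 0.0007, -1.0], [-0.0005, -1.0, -0.0007]] F [ 0.2245  0.0196 -1.0636] w 0.0129 q6 -0.8601216898093986
shift units [0.0143 0.8319 0.0402] turn units [ 0.0077  0.0029 -0.0058]
```

View pics/p11.png

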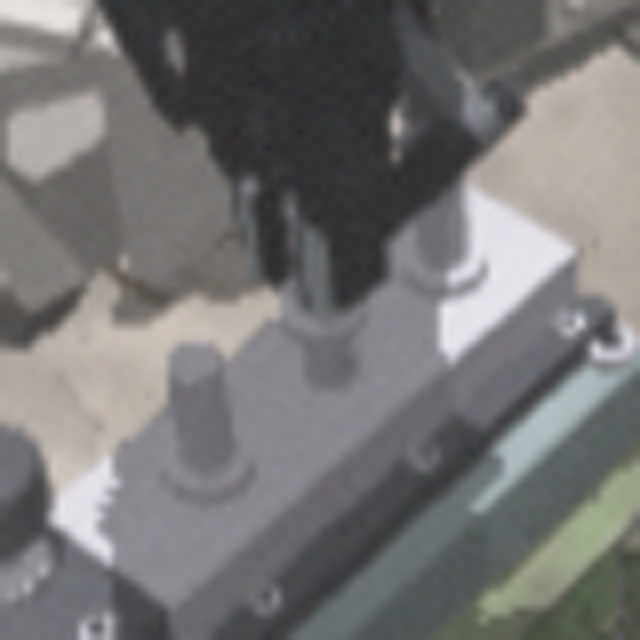

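play_rows(
  steps=[
    [0,0,0.2,0.02,0,0,0],
    [0,0,0.2,0,0,0,0],
    [0,0,0.2,0,0,0,0],
    [0,0,0.1,0,0,0,0],
  ],
)

```text
clock: 9.75
eef_pos: [0.4378, 0.2713, 0.0675]
tcp_rot: [0.001, 0.708, -0.707, 0.001]
contact_force: [-0.1, 0.2, -1.3]
width: 0.0125
```

```bash
python3 go.py .437 .2707 .065 180
```

```text
clk 9.75 pos [0.4378 0.2713 0.0675] R [[-1.0, 0.0017, 0.0001], [-0.0001, 0.0016, -1.0], [-0.0017, -1.0, -0.0016]] F [-0.082   0.1826 -1.273 ] w 0.0125 q6 -0.8593840412164991
shift units [0.0335 0.0986 0.0256] turn units [ 0.0183  0.0016 -0.0191]
```

play_rows(
  steps=[
    [0,0,0.15,0,0,0,0],
    [0,0,0.1,0,0,0,0],
    [0,0,0,0,0,0,0],
  ],
)

```text
clock: 10.0
eef_pos: [0.4384, 0.2716, 0.0653]
tcp_rot: [0.001, 0.708, -0.706, 0.002]
contact_force: [0.6, -0.3, -1.6]
width: 0.0125
```

```bash
python3 look.py scene 195 275 175 255 8 p12.png; python3 go.py .437 .2707 .065 180
```

```text
10.05 [0.4385 0.2716 0.0652] [215.3054 244.4586]
clk 10.05 pos [0.4385 0.2716 0.0652] R [[-1.0, 0.0046, 0.0021], [-0.0021, 0.0021, -1.0], [-0.0046, -1.0, -0.0021]] F [-0.4416 -2.0027 -0.0903] w 0.0124 q6 -0.8594322051759141
shift units [0.0589 0.0078 0.0369] turn units [ 0.0246  0.0238 -0.0532]
```

View pics/p12.png

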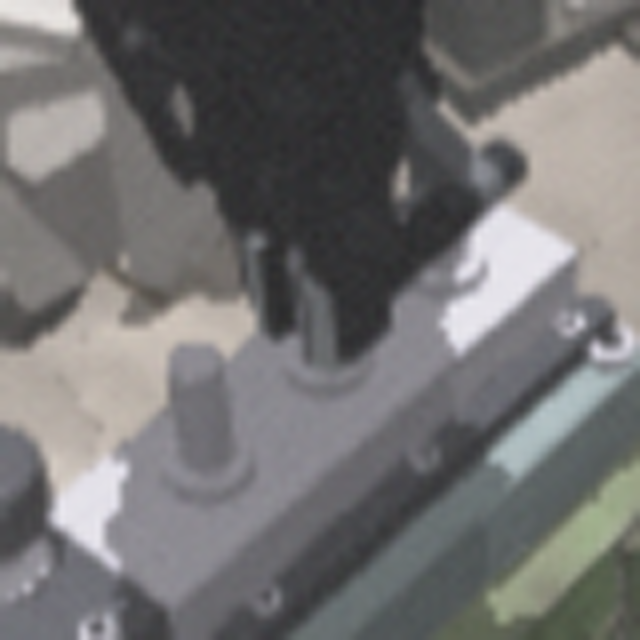

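play_rows(
  steps=[
    [0.2,0,0,0,0,0,0],
    [0.4,0,0,0,0,0,0],
    [0.4,0,0,0,0,0,0],
    [0.4,0,0,0,0,0,0],
    [0.4,0,-0.2,0,0,0,0],
    [0.4,0,-0.5,0,0,0,0],
    [0.4,0,-0.9,0,0,0,0],
    [0.4,0,-0.9,0,0,0,0],
    [0.4,0,-0.9,0,0,0,0],
    [0.4,0,-0.6,0,0,0,0],
    [0.4,0,0,0,0,0,0],
  ],
)

```text
clock: 10.97
eef_pos: [0.4381, 0.2705, 0.1684]
tcp_rot: [-0.0, -0.707, 0.708, -0.002]
contact_force: [-0.1, 0.6, 0.6]
width: 0.0344
```

```bash
python3 look.py scene 155 275 150 270 5 p13.png; python3 go.py .4397 .3777 .2 180
```

```text
11.0167 [0.4376 0.2703 0.1671] [212.1351 210.3157]
clk 11.0167 pos [0.4376 0.2703 0.1671] R [[-1.0, 0.0013, 0.0013], [-0.0013, -0.0019, -1.0], [-0.0013, -1.0, 0.0019]] F [ 0.7004 -0.2563 -0.5099] w 0.034 q6 -0.8592942117506959
shift units [-0.092  -1.3247 -4.2919] turn units [-0.022   0.0154 -0.0147]
```

View pics/p13.png

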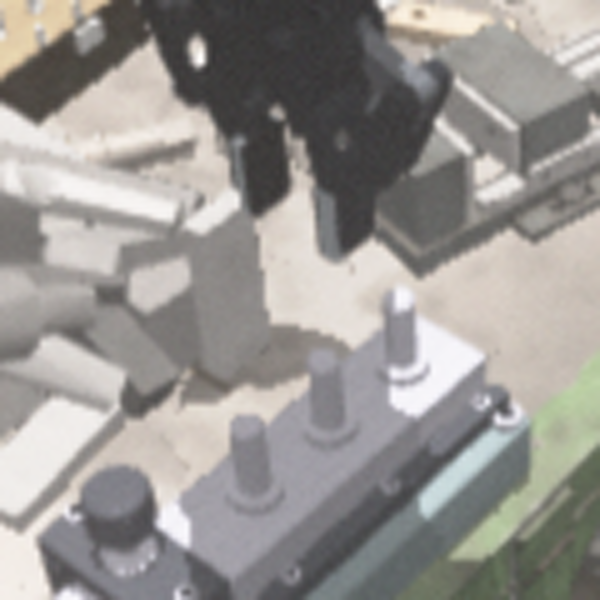

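play_rows(
  steps=[
    [0.6,-0.1,0,-0.5,0,0,0],
    [0.6,0,0,-0.9,0,0,0],
    [0.6,0,0,-0.9,0,0,0],
    [0.6,0,0,-0.9,0,0,0],
    [0.6,0,0,-0.6,0,0,0],
    [0.6,0,0,-0.3,0,0,0],
    [0.6,0,0,0,0,0,0],
    [0.6,0,0,0,0,0,0],
  ],
)

```text
clock: 11.68
eef_pos: [0.4374, 0.3741, 0.1601]
tcp_rot: [0.002, -0.704, 0.71, 0.003]
contact_force: [0.2, -0.2, 0.6]
width: 0.0513
```

```bash
python3 look.py scene 180 300 130 250 5 p14.png; python3 go.py .4397 .3772 .085 180; python3 - <<'E'
from h import *
S=L("last");P=np.load("pics/lastP.npy")
m=(P[...,0]>.41)&(P[...,0]<.47)&(P[...,1]>.18)&(P[...,1]<.34)&(P[...,2]>.108)&(P[...,2]<.13)
n,lab,st,ce=cv2.connectedComponentsWithStats(m.astype(np.uint8))
for i in range(1,n):
    if st[i,4]>6: print(st[i],np.median(P[lab==i],0),P[lab==i].max(0))
E
```

```text
11.7333 [0.4373 0.3738 0.16  ] [173.4747 245.209 ]
clk 11.7333 pos [0.4373 0.3738 0.16  ] R [[-1.0, -0.007, -0.0015], [0.0015, -0.0087, -1.0], [0.007, -0.9999, 0.0088]] F [-0.7771  0.5224 -0.1252] w 0.0511 q6 -0.9796476252817908
shift units [-0.1164  2.9992 -0.1623] turn units [-0.1002 -0.0173  0.0798]
[227 213   6   8  41] [0.4338 0.226  0.118 ] [0.4419 0.231  0.1205]
[211 225   7   8  48] [0.4357 0.2713 0.1181] [0.4438 0.2767 0.1219]
[196 238   7   8  52] [0.4363 0.3159 0.1184] [0.4438 0.3205 0.1212]
```

View pics/p14.png

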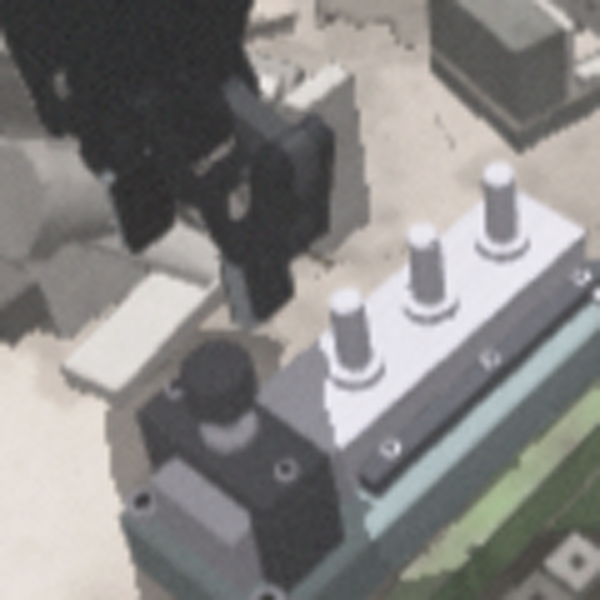

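play_rows(
  steps=[
    [0.6,-0.12,0.2,-0.14,-0.1,0,0.08],
    [0.6,0,0.6,0,0,0,0],
    [0.6,0,0.5,0,0,0,0],
    [0.6,0,0.1,0,0,0,0],
    [0.6,0,0,0,0,0,0],
  ],
)

```text
clock: 12.15
eef_pos: [0.4417, 0.3744, 0.124]
tcp_rot: [0.003, 0.708, -0.706, -0.001]
contact_force: [0.2, 0.1, 1.0]
width: 0.0516
```

```bash
python3 look.py scene 200 290 120 220 6 p15.png; python3 go.py .4397 .3772 .085 180; python3 - <<'E'
from h import *
P=np.load("pics/lastP.npy")
m=(P[...,2]>.12)&(P[...,2]<.2)&(P[...,1]<.42)&(P[...,1]>.34)&(P[...,0]>.38)&(P[...,0]<.50)
for z in np.arange(.125,.17,.005):
    k=m&(abs(P[...,2]-z)<.0025)
    for h in (k&(P[...,0]<.428),k&(P[...,0]>.452)): print(round(z,3),h.sum(), np.r_[P[h].min(0)[:2],P[h].max(0)[:2]] if h.any() else '')
E
```

```text
12.2 [0.4417 0.3744 0.1243] [174.5468 256.7108]
clk 12.2 pos [0.4417 0.3744 0.1243] R [[-1.0, 0.0028, -0.0048], [0.0048, 0.0034, -1.0], [-0.0028, -1.0, -0.0034]] F [ 0.2917 -0.9313 -0.6957] w 0.0514 q6 -0.9783029133303338
shift units [ 0.0844  1.5721 -0.1054] turn units [ 0.0386 -0.0551 -0.0318]
0.125 3 [0.4266 0.3763 0.4277 0.3816]
0.125 0 
0.13 4 [0.4272 0.3776 0.4279 0.3829]
0.13 0 
0.135 4 [0.4265 0.3757 0.4277 0.38  ]
0.135 0 
0.14 1 [0.4277 0.3786 0.4277 0.3786]
0.14 2 [0.4528 0.375  0.4528 0.3826]
0.145 0 
0.145 0 
0.15 2 [0.4103 0.378  0.411  0.382 ]
0.15 3 [0.4679 0.3705 0.4684 0.38  ]
0.155 4 [0.4092 0.3791 0.4156 0.3841]
0.155 15 [0.4664 0.3654 0.473  0.3846]
0.16 16 [0.4035 0.3678 0.4165 0.3853]
0.16 26 [0.4665 0.363  0.4715 0.385 ]
0.165 28 [0.4022 0.3674 0.416  0.3853]
0.165 27 [0.4669 0.3633 0.4737 0.3846]
0.17 18 [0.4023 0.367  0.4124 0.3844]
0.17 21 [0.4662 0.3638 0.4722 0.3844]
```

View pics/p15.png

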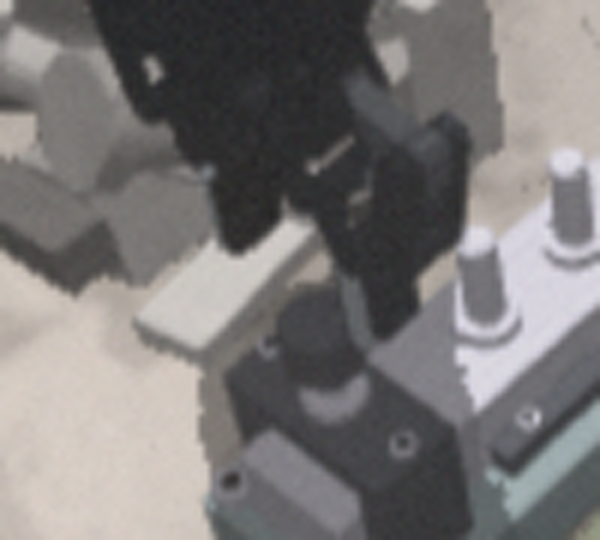

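play_rows(
  steps=[
    [0.6,0.07,0,-0.12,0.04,-0.05,-0.03],
    [0.6,0,0.3,0,0,0,0],
    [0.6,0,0.5,0,0,0,0],
    [0.6,0,0.4,0,0,0,0],
    [0.6,0,0.1,0,0,0,0],
    [0.6,0,0,0,0,0,0],
  ],
)

```text
clock: 12.7
eef_pos: [0.4415, 0.3789, 0.0929]
tcp_rot: [0.002, 0.709, -0.706, 0.001]
contact_force: [-0.1, -0.7, 0.1]
width: 0.051
```

```bash
python3 look.py scene 200 290 120 220 6 p16.png; python3 go.py .4397 .3772 .086 180; python3 - <<'E'
from h import *
P=np.load("pics/lastP.npy")
m=(P[...,2]>.1)&(P[...,2]<.2)&(P[...,1]<.42)&(P[...,1]>.34)&(P[...,0]>.38)&(P[...,0]<.50)
for z in np.arange(.105,.15,.005):
    k=m&(abs(P[...,2]-z)<.0025)
    for h in (k&(P[...,0]<.4225),k&(P[...,0]>.458)): print(round(z,3),h.sum(), np.r_[P[h].min(0)[:2],P[h].max(0)[:2]] if h.any() else '')
E
```

```text
12.75 [0.4415 0.3789 0.093 ] [175.3633 268.467 ]
clk 12.75 pos [0.4415 0.3789 0.093 ] R [[-1.0, 0.0042, -0.0002], [0.0002, 0.0045, -1.0], [-0.0042, -1.0, -0.0045]] F [-0.4533 -0.6359 -0.4567] w 0.0514 q6 -0.9792957230162485
shift units [0.0715 0.2808 0.0704] turn units [ 0.0513 -0.0025 -0.0486]
0.105 9 [0.4066 0.3746 0.4119 0.3826]
0.105 5 [0.468  0.3755 0.4737 0.3791]
0.11 0 
0.11 0 
0.115 0 
0.115 0 
0.12 2 [0.4095 0.3844 0.4106 0.3858]
0.12 5 [0.4675 0.3705 0.4682 0.383 ]
0.125 7 [0.405  0.3778 0.4148 0.3887]
0.125 19 [0.4663 0.369  0.4731 0.3893]
0.13 19 [0.4032 0.3709 0.417  0.3893]
0.13 19 [0.4658 0.3694 0.4726 0.3892]
0.135 21 [0.4017 0.3719 0.4139 0.3894]
0.135 22 [0.4661 0.3681 0.4732 0.3895]
0.14 18 [0.4015 0.3727 0.4141 0.389 ]
0.14 21 [0.4659 0.3695 0.4721 0.3892]
0.145 17 [0.4023 0.3814 0.4161 0.3895]
0.145 23 [0.466  0.3697 0.4732 0.3902]
```

View pics/p16.png

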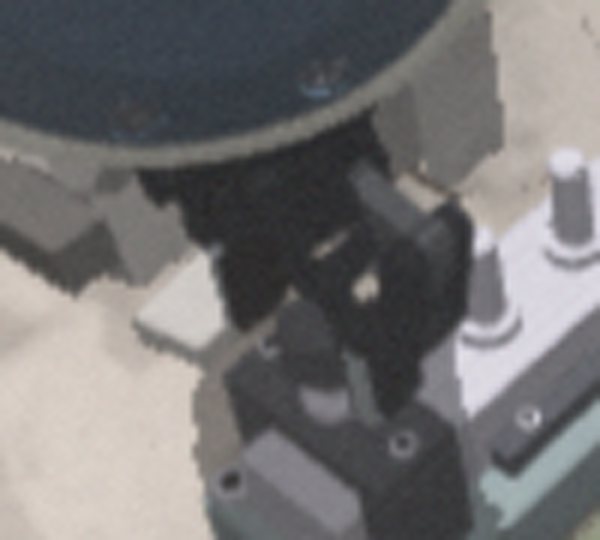

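play_rows(
  steps=[
    [0.6,0.07,0.15,0.07,0.05,0,-0.05],
    [0.6,0,0.15,0,0,0,0],
    [0.6,0,0.1,0,0,0,0],
    [0.6,0,0,0,0,0,0],
  ],
)

```text
clock: 13.08
eef_pos: [0.4402, 0.3777, 0.0834]
tcp_rot: [0.0, 0.708, -0.707, 0.0]
contact_force: [0.6, -1.0, -0.6]
width: 0.0511
```

```bash
python3 look.py scene 200 290 120 220 6 p17.png; python3 go.py .4397 .3772 .086 180; python3 - <<'E'
from h import *
P=np.load("pics/lastP.npy")
m=(P[...,2]>.1)&(P[...,2]<.2)&(P[...,1]<.42)&(P[...,1]>.34)&(P[...,0]>.38)&(P[...,0]<.50)
for z in np.arange(.105,.15,.005):
    k=m&(abs(P[...,2]-z)<.0025)
    for h in (k&(P[...,0]<.4225),k&(P[...,0]>.458)): print(round(z,3),h.sum(), np.r_[P[h].min(0)[:2],P[h].max(0)[:2]] if h.any() else '')
E
```

```text
13.1333 [0.4403 0.3778 0.0837] [176.917 271.313]
clk 13.1333 pos [0.4403 0.3778 0.0837] R [[-1.0, 0.0014, 0.0002], [-0.0002, 0.0015, -1.0], [-0.0014, -1.0, -0.0015]] F [ 0.0673  0.1322 -0.1206] w 0.0513 q6 -0.9787169634221597
shift units [ 0.0239 -0.0918  0.0251] turn units [ 0.0177  0.0018 -0.0157]
0.105 12 [0.4052 0.3742 0.4121 0.3824]
0.105 2 [0.4691 0.3782 0.4702 0.3797]
0.11 0 
0.11 1 [0.466  0.3815 0.466  0.3815]
0.115 7 [0.4076 0.382  0.4146 0.3879]
0.115 11 [0.465  0.3776 0.4681 0.3884]
0.12 15 [0.4013 0.3738 0.414  0.3885]
0.12 15 [0.4656 0.3712 0.4711 0.3882]
0.125 19 [0.4006 0.3719 0.413  0.3879]
0.125 19 [0.4651 0.3681 0.4714 0.3883]
0.13 17 [0.4007 0.3705 0.4145 0.3879]
0.13 20 [0.4652 0.3691 0.471  0.3881]
0.135 19 [0.399  0.3783 0.4137 0.3883]
0.135 18 [0.4654 0.3707 0.4715 0.3886]
0.14 14 [0.401  0.3813 0.4151 0.3878]
0.14 20 [0.4652 0.3704 0.4712 0.3884]
0.145 9 [0.4012 0.3832 0.4134 0.3888]
0.145 23 [0.465  0.3711 0.4727 0.3882]
```

play_rows(
  steps=[
    [0.4,0,-0.03,0,0,0,0],
    [0.1,0,0,0,0,0,0],
    [0,0,0,0,0,0,0],
    [0,0,0,0,0,0,0],
    [0,0,0,0,0,0,0],
    [0,0,0,0,0,0,0],
  ],
  force=90,
)

```text
clock: 13.63
eef_pos: [0.4407, 0.378, 0.0852]
tcp_rot: [0.001, 0.708, -0.706, 0.001]
contact_force: [0.4, -0.2, -0.4]
width: 0.0231
```

```bash
python3 look.py scene 200 290 120 220 6 p18.png; python3 go.py .4397 .3772 .104 180
```

```text
13.6833 [0.4407 0.378  0.0852] [176.6241 270.8016]
clk 13.6833 pos [0.4407 0.378  0.0852] R [[-1.0, 0.0022, 0.0002], [-0.0001, 0.0021, -1.0], [-0.0022, -1.0, -0.0021]] F [ 0.1982 -0.1349  0.1297] w 0.0233 q6 -0.9787091373466091
shift units [ 0.0376 -0.7535  0.0284] turn units [ 0.0245  0.0017 -0.0256]
```

View pics/p18.png

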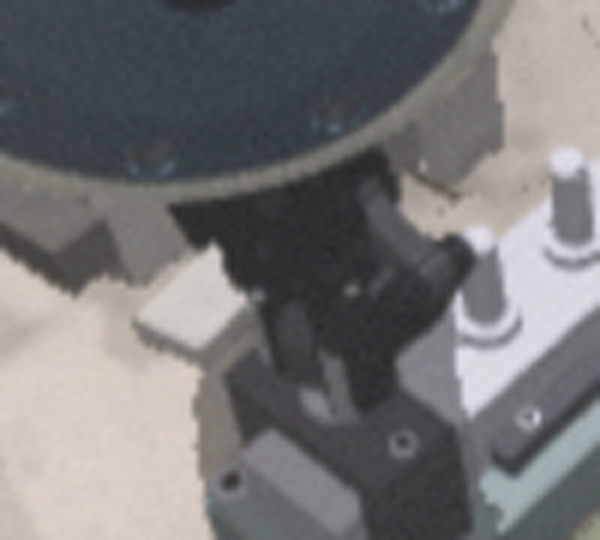

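play_rows(
  steps=[
    [0,0,-0.2,0,0,0,0],
    [0,0,-0.2,0,0,0,0],
    [0,0,-0.2,0,0,0,0],
    [0,0,-0.1,0,0,0,0],
  ],
)

```text
clock: 14.02
eef_pos: [0.4405, 0.3779, 0.0996]
tcp_rot: [0.0, 0.707, -0.707, -0.0]
contact_force: [5.3, 1.3, -10.4]
width: 0.0235
```

```bash
python3 go.py .4397 .3772 .104 180
```

```text
clk 14.0167 pos [0.4405 0.3779 0.0996] R [[-1.0, -0.0004, -0.001], [0.001, 0.0003, -1.0], [0.0004, -1.0, -0.0003]] F [  5.2685   1.2521 -10.4411] w 0.0235 q6 -0.9786287152710489
shift units [ 0.0339 -0.1775  0.0261] turn units [ 0.0038 -0.0111  0.0045]
```

play_rows(
  steps=[
    [0,0,-0.1,0,0,0,0],
    [0,0,-0.1,0,0,0,0],
    [0,0,-0.1,0,0,0,0],
  ],
)

```text
clock: 14.27
eef_pos: [0.4404, 0.3778, 0.1034]
tcp_rot: [0.0, -0.707, 0.708, 0.002]
contact_force: [11.5, 4.1, -25.4]
width: 0.0235
```

```bash
python3 go.py .4397 .3772 .104 180
```

```text
clk 14.2667 pos [0.4404 0.3778 0.1034] R [[-1.0, -0.0032, -0.0022], [0.0022, -0.0013, -1.0], [0.0032, -1.0, 0.0013]] F [ 11.4974   4.0506 -25.3896] w 0.0235 q6 -0.9785205339560524
shift units [ 0.0269 -0.0237  0.023 ] turn units [-0.0152 -0.0255  0.0372]
```

play_rows(
  steps=[
    [0,0,0,0,0,0,0],
    [0,0,0,0,0,0,0],
    [0,0,0,0,0,0,0],
    [0,0,0,0,0,0,0],
    [0,0,0,0,0,0,0],
    [0,0,0,0,0,0,0],
    [0,0,0,0,0,0,0],
    [0,0,0,0,0,0,0],
  ],
)

```text
clock: 14.93
eef_pos: [0.4403, 0.3776, 0.096]
tcp_rot: [0.002, -0.705, 0.709, 0.004]
contact_force: [4.4, 2.9, -10.7]
width: 0.0233
```

```bash
python3 go.py .4397 .3772 .104 180;  python3 look.py scene 180 290 120 250 5 p19.png; python3 go.py .4397 .3772 .104 180; python3 - <<'E'
from h import *
P=np.load("pics/lastP.npy")
m=(P[...,0]>.41)&(P[...,0]<.47)&(P[...,1]>.18)&(P[...,1]<.34)&(P[...,2]>.108)&(P[...,2]<.13)
n,lab,st,ce=cv2.connectedComponentsWithStats(m.astype(np.uint8))
for i in range(1,n):
    if st[i,4]>6: print(st[i],np.median(P[lab==i],0),P[lab==i].max(0))
E
```

```text
clk 14.9333 pos [0.4403 0.3776 0.096 ] R [[-1.0, -0.0084, -0.0035], [0.0036, -0.0056, -1.0], [0.0084, -0.9999, 0.0057]] F [  4.419    2.8805 -10.7236] w 0.0233 q6 -0.9778097451684834
shift units [ 0.0248 -0.3181  0.0175] turn units [-0.0647 -0.0409  0.0962]
14.9833 [0.4403 0.3776 0.096 ] [176.0696 267.3821]
clk 14.9833 pos [0.4403 0.3776 0.096 ] R [[-1.0, -0.0084, -0.0036], [0.0036, -0.0056, -1.0], [0.0084, -0.9999, 0.0056]] F [  3.9291   1.5578 -11.2166] w 0.0232 q6 -0.9778694234507247
shift units [ 0.025  -0.318   0.0183] turn units [-0.0645 -0.0413  0.096 ]
[227 213   6   8  43] [0.4346 0.2255 0.1173] [0.4429 0.2307 0.1209]
[211 225   7   8  48] [0.4357 0.272  0.1175] [0.4444 0.2765 0.1211]
[196 238   7   8  46] [0.4356 0.3154 0.1178] [0.4426 0.3204 0.1214]
```

View pics/p19.png

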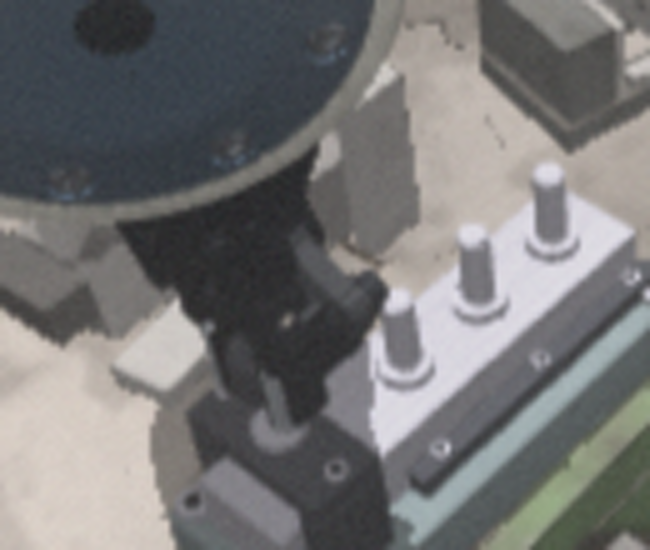

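play_rows(
  steps=[
    [0,0,-0.2,0,0,0,0],
    [0,0,-0.2,0,0,0,0],
    [0,0,-0.15,0,0,0,0],
    [0,0,-0.1,0,0,0,0],
  ],
)

```text
clock: 15.32
eef_pos: [0.44, 0.3774, 0.1034]
tcp_rot: [0.003, -0.704, 0.71, 0.007]
contact_force: [8.4, 4.6, -17.1]
width: 0.0231
```

```bash
python3 go.py .4397 .3772 .104 180
```

```text
clk 15.3167 pos [0.44   0.3774 0.1034] R [[-0.9999, -0.0138, -0.0059], [0.0061, -0.0087, -0.9999], [0.0138, -0.9999, 0.0088]] F [  8.4376   4.6232 -17.0573] w 0.0231 q6 -0.9776561355907868
shift units [ 0.0126 -0.0254  0.0103] turn units [-0.1003 -0.0688  0.1582]
```

play_rows(
  steps=[
    [0,0,-0.1,0,-0.03,0,0.05],
    [0,0,-0.1,0,-0.03,0,0.05],
    [0,0,-0.1,0,-0.03,0,0.05],
    [0,0,-0.1,0,-0.03,0,0.05],
  ],
)

```text
clock: 15.65
eef_pos: [0.4404, 0.3777, 0.1034]
tcp_rot: [-0.003, -0.706, 0.708, 0.003]
contact_force: [11.0, 5.2, -24.0]
width: 0.0232
```

```bash
python3 go.py .4397 .3772 .104 180
```

```text
clk 15.65 pos [0.4404 0.3777 0.1034] R [[-1.0, -0.0012, -0.0083], [0.0083, -0.0018, -1.0], [0.0012, -1.0, 0.0018]] F [ 10.9756   5.1507 -23.967 ] w 0.0232 q6 -0.9865517932049915
shift units [ 0.029  -0.0238  0.0214] turn units [-0.0209 -0.0946  0.0134]
```

```bash
python3 - <<'E'
from rig import status,vision
for i in range(13):
    vision.grab_frame("scene"); s=status.sense(); 
    if i%3==0: print(round(s['clock'],2),s['eef_pos'].round(4),s['contact_force'].round(1),round(s['width'],4))
E
python3 look.py scene 180 290 120 250 5 p20.png; python3 - <<'E'
from h import *
P=np.load("pics/lastP.npy")
m=(P[...,0]>.41)&(P[...,0]<.47)&(P[...,1]>.18)&(P[...,1]<.34)&(P[...,2]>.108)&(P[...,2]<.13)
n,lab,st,ce=cv2.connectedComponentsWithStats(m.astype(np.uint8))
for i in range(1,n):
    if st[i,4]>6: print(np.median(P[lab==i],0),P[lab==i].max(0))
E
```

```text
15.7 [0.4404 0.3777 0.1034] [ 11.9   5.4 -25. ] 0.0232
15.85 [0.4404 0.3777 0.1034] [ 12.    5.3 -24. ] 0.023
16.0 [0.4404 0.3777 0.1034] [ 11.4   5.8 -24. ] 0.023
16.15 [0.4404 0.3777 0.1034] [ 11.5   5.8 -23.5] 0.0233
16.3 [0.4404 0.3777 0.1034] [ 11.6   5.6 -24.2] 0.0233
16.35 [0.4405 0.3777 0.1034] [175.3763 265.0042]
[0.4346 0.2255 0.1181] [0.4436 0.2313 0.121 ]
[0.4356 0.2713 0.1181] [0.4428 0.2766 0.1206]
[0.436  0.3162 0.1182] [0.4444 0.3206 0.1212]
```

View pics/p20.png

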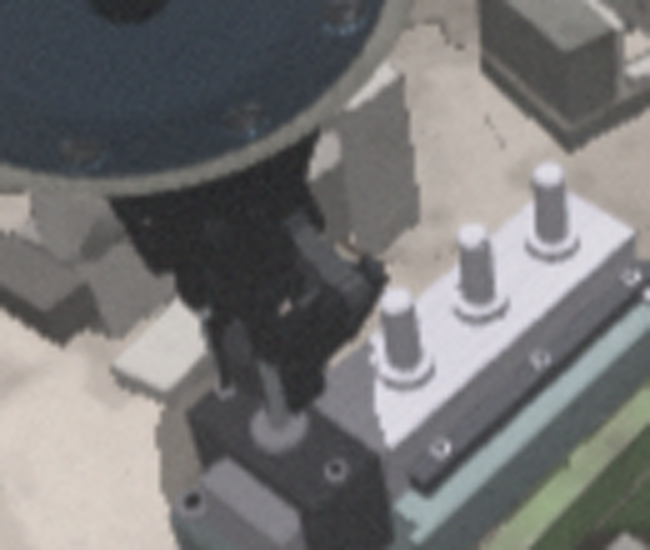

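The knob is held raised, with the full plunger rod visible above the bush at about (278,430). The three blanks are seated with level tops at (398,300), (473,238) and (547,172). The hold is steady, so I'm handing in.

```bash
python3 -c "
from rig import order,status
print(order.sign_off()); s=status.sense(); print(s['clock'],s['eef_pos'],s['contact_force'])"
```

```text
the job is handed in; nothing more can be done
None
the job is handed in; nothing more can be done
```

I moved the blank from the stand into the empty middle pocket and let go of it. I then gripped the plunger knob at 90 N, pulled it up to its stop, and handed the job in while still holding it there. No verdict came back, and the robot reported no state after the hand-in.

**Last checks before handing in**
- **Blanks:** all three tops measured 0.118 m (median), evenly spaced at about 45 mm. The one I placed stands level with the two already loaded, which did not shift beyond camera noise.
- **Plunger:** the tool rose 18.2 mm. It held steady at z = 0.1034 m, against the stop, for 0.65 s with a downward load of about 24 N. I judged the plunger's height from this tool travel and the force, not from a direct reading.

**What disagreed**
- **Fingertip height:** in the images the fingertips sat about 26 mm above the reported tool point, more than the swing of the pads explains. I set the grasp heights from the camera instead.
- **First hold at the stop:** it sagged about 7 mm during rows that did not move. I pulled back up, and it stopped at the same height as before, so the knob had not slipped in the fingers.
- **Side force:** about 12 N remained on the knob at the end.

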